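# Set a printed cup for its photo and hold the backing flap at its balance point

### The arm

A 6-joint arm with a two-finger parallel gripper is mounted at the origin on the work surface. World frame = base frame: x ahead of the robot, y to its left, z up, the work surface at z = 0. Lengths are in m, angles in rad, forces in N, time in s.
With the tool pointing down it reaches from about 0.25 to 0.8 m from the base axis. Payload 3.9 kg.
Tool frame: the origin (TCP) lies midway between the tips of the shut fingers; the grasp point (between the pads) lies 19 mm behind it (bot.hold_point_z is the distance from the TCP to the grasp point, in m); z points along the fingers, y is the direction in which the jaws open and shut (so a half turn about z gives the same grasp; the last joint's range is limited). The gripper opens to 85 mm and grips with 20 to 120 N. Pads are 22 mm wide; open, the fingers measure 114 mm over their backs; the gripper's body (76 mm by 85 mm) begins 54 mm behind the grasp point. The pads swing forward as they close: fully open they stand 13 mm farther back than shut.
Start: joints at [1.213, 0.26, -0.138, 1.173, 0, 1.571], TCP at [0.184, 0.492, 0.231] pointing down, gripper open.
Joint ranges: [-2.78, 2.78], [-0.83, 1.72], [-1.28, 1.37], [-1.9, 2.12], [-1.57, 1.48], [-3.14, 3.14]. Speed limits (rad/s): [2.57, 2.57, 3.14, 3.14, 3.14, 3.14].

### API

Orientations are given as a unit quaternion [x, y, z, w].
In Python, from cell import bot gives the robot as it stands.
- The arm moves only by the tool arm_command, never from a script. Its argument "steps" is a list of rows, each a list of 3 entries, a list of its own where there are three numbers: the shift along the world's x, y, z as a fraction of full scale, then the turn, a rotation vector about the world's x, y, z as a fraction of full scale, then the gripper's target within -1 to 1 (fully open at 1, half-way at 0, shut at -1). A call has 1 to 20 rows; each row is the pose to reach, as a shift and turn from the pose measured when the call began, turning the shorter way round; what a row does not reach only later rows make up. Full scale, the value 1, is 0.1 m for a shift and pi rad for a turn. A row lasts 1/10 s, in which the tool goes at most 50 mm and 8.59 degrees, less where a joint would pass 70% of its speed; a pose out of reach is approached as far as the arm can. A call with a number of a shift or a turn outside -1 to 1 is refused whole. A call with a gripper value outside its range is refused whole. The fingers move at their own pace and stop on an object; "squeeze" is the grip in N (left out, the last holds). Time passes only in rows, so rows that repeat a pose let the fingers close. It gives the time, the measured TCP pose, the force and the opening at its end, in the units of the state.
- bot.read_state(): the state, without advancing time (a new reading comes with each control period).
- bot.grab_frame(name): name is "scene" or "top"; returns the picture (384x512x3 uint8, red, green, blue); there is no depth.
- bot.camera_params(name): a dict with "fx", "fy", "cx", "cy" (pixels), "dist" ([k1, k2, p1, p2, k3] as OpenCV has them; the pictures are not rectified), "origin" and "orientation" of the camera in the world. Camera axes: x right, y up, looking along -z (the intrinsics and any distortion apply to the point x, -y, -z); pixel columns grow to the right and rows downward; lengths in m; the calibration is good to about 2 mm. A picture is of the moment at which its call begins. camera_params takes no time and is no camera call.
- bot.close_job(): hands the job in, once; it reports no verdict.
The state is a dict: "time_s": time; "joints": joint angles; "dq": joint speeds; "tau": joint torques, N m; "ee_pos": TCP position; "tcp_rot": TCP orientation; "ft_force": force on the tool from outside, world axes, zero at the start; "torque": the same for the moment, N m; "gripper_width": opening from 0.0 (shut) to 1.0 (fully open).
Only numpy, scipy, OpenCV 4.12 (cv2) and the standard library are available. Lean on these libraries where they do the work, as an engineer would, in place of code of your own. Each camera call takes 0.05 s, during which the arm holds its last target.

### The job

Turn the square printed cup upside down and stand it mouth-down in the middle of the round pad of the photo stand, then let go of it. Then take the stand's hinged grey backing flap by its bar, swing it up until it stands upright at its balance point, and finish while still holding it there by the bar with the gripper: it has no catch, and must neither drop back nor fall over onto the cup. Leave the other things on the bench where they are.

Things in the scene. Friction and masses are not known exactly. Their poses are not given: they have to be found in the camera images.
- cup: Square printed cup (open box) of white plastic, about 80 g, 50 x 50 mm outside and 60 mm tall, walls and floor 4 mm thick, loose; starts standing mouth-up on the bench. Origin at the centre of the outside of its closed end; its z axis runs from the closed end to the mouth (so z points down once it is mouth-down), x and y are square to its flat sides.
- cup_center (a point): Centre of the square cup, half-way along its height (30 mm from the closed end and from the mouth), same axes as the cup.
- pad (a point): Centre of the upper face of the round black rubber pad (120 mm across) of the photo stand, 14 mm above the bench. The stand is an aluminium base plate fixed to the bench. Axes of the stand: z up, x along the flap's hinge, y from the hinge to the pad and on to a small black camera. In these axes the hinge is 105 mm from the pad centre towards -y, with two hinge posts 62 mm tall at x = +-86 mm; the camera lens begins 94 mm from the pad centre towards +y and is 66 mm tall.
- flap_hinge (a point): Middle of the flap's hinge axis, 50 mm above the bench, on the fixed stand; axes of the stand (x along the hinge, y towards the pad, z up).
- flap_bar (a point): Centre of the flap's grip bar: a straight round steel bar 10 mm thick, parallel to the hinge and 165 mm from it, with 112 mm free length between the two arms that carry it. The grey panel of the flap (140 mm wide) ends 115 mm from the hinge, so 45 mm is open between panel edge and bar. The bar may turn between the finger pads while it is swung. When the flap lies, the bar is 50 mm above the bench, with nothing under it.
- flap (a joint): Angle of the flap about its hinge, rad: 0 lying level on the side away from the pad (start, on its rest), pi/2 upright, more than that leaning over the pad; it can go on to 2.5. The flap weighs about 260 g, turns freely with no spring or catch and is alike on both faces, so its balance point is upright; anywhere else it falls if let go.
- tin_in (a point): Bystander, leave alone: round white plastic cup, 68 mm across, 75 mm tall, standing mouth-up; the point is the centre of its inner floor.
- driver: Bystander, leave alone: screwdriver lying on the bench between robot and stand; origin under its middle.
- meter: Bystander, leave alone: red multimeter 75 x 150 x 32 mm lying flat; origin at the centre of its underside.
- pliers: Bystander, leave alone: pliers about 140 mm long lying flat; origin at their pivot.
- hexkey: Bystander, leave alone: bent hex key 100 mm long lying flat; origin at the middle of its long arm.

How it is judged:
On the way, in this order (a step that is already met when the one before it is completed fails the run):
1. the cup stands mouth-down in the middle of the pad, let go (angle between cup_center's own z axis and vertical above 3.05 rad and horizontal distance between cup_center and pad below 0.02 m and height (world z) of cup_center between 0.04 and 0.048 m and linear speed of cup below 0.02 m/s and contact force between each of the arm, the fingers and cup below 0.1 N), for 0.2 s.
2. the flap is upright in the fingers (value of joint flap between 1.47 and 1.67 rad and contact force between the fingers and flap above 1 N), for 0.2 s.
At the end, for the whole second after the job is handed in: The cup stands mouth-down and at rest on the pad (within 20 mm of its middle, tilted less than 5 degrees), untouched by the robot and the flap; the flap stands still within 0.1 rad of upright, its bar held in the fingers (all of step 1 and all of step 2 and velocity of joint flap between -0.05 and 0.05 rad/s and distance between the grasp point and flap_bar below 0.035 m and contact force between flap and cup below 0.1 N); the arm keeps its last pose, push and grip.
It fails at once if the flap falls over the top (past 2.0 rad) or strikes the cup (value of joint flap above 2 rad or contact force between flap and cup above 0.5 N).
It fails at once if a bystander (round cup, screwdriver, multimeter, pliers, hex key) is shifted by more than 30 mm (distance of any of tin_in, driver, meter, pliers, hexkey from where it was at the start of the episode above 0.03 m).
It also fails if it takes over 64 s, if anything falls off the work surface, if the arm or the gripper's body presses on something with over 40 N, if the wrist force passes 120 N, or if a joint passes its speed limit or range.

## Working session

There is one attempt and no reset: what is moved stays moved. The work goes in short steps, Python scripts to look and compute and a tool call to move; the robot and the scene stay as the last step left them, time stands still between calls to the robot, and variables do not carry over. Pictures are saved under pics/ and viewed, and the job is handed in when it is done.

Besides the shell and the picture viewer there is one more tool, called as a command line: name --argument value ..., lists and objects as JSON in quotes. arm_command: Moves the arm, as the interface text tells. Shift numbers are shares of 0.1 m and turn numbers shares of pi rad, none past 1 either way. Its arguments: {"type":"object","properties":{"steps":{"type":"array","items":{"type":"array"}},"squeeze":{"type":"number"}},"required":["steps"]}

```bash
ls; mkdir -p pics
python3 - <<'E'
from cell import bot
import cv2
for n in("scene","top"):
    im=bot.grab_frame(n); cv2.imwrite(f"pics/{n}0.png",im[:,:,::-1]); print(bot.camera_params(n))
print(bot.read_state(),bot.hold_point_z)
E
```

```text
pics
{'fx': 360.3602506831275, 'fy': 360.3602506831275, 'cx': 257.0087219684027, 'cy': 190.4929726759408, 'dist': array([0.02044191, 0.        , 0.        , 0.        , 0.        ]), 'origin': array([1.08468472, 0.3070473 , 0.8537263 ]), 'orientation': array([0.15779249, 0.30808212, 0.82539929, 0.44598536])}
{'fx': 375.8037382647424, 'fy': 375.8037382647424, 'cx': 256.6992444644973, 'cy': 190.6094928317869, 'dist': array([-0.04987216,  0.        ,  0.        ,  0.        ,  0.        ]), 'origin': array([ 0.36505862, -0.03744159,  1.10213427]), 'orientation': array([-0.04801135,  0.06349123,  0.71419137, -0.69540956])}
{'time_s': 0.1, 'joints': array([ 1.21300549e+00,  2.60671958e-01, -1.39252450e-01,  1.17271338e+00,
        4.11488530e-06,  1.57081641e+00]), 'dq': array([-4.23586856e-04,  9.30174950e-05,  2.61704759e-03, -9.65946019e-04,
       -6.95822808e-04,  1.13386323e-04]), 'tau': array([-1.02998317e-04, -4.06507266e+01,  2.54528099e+01,  1.01263160e-02,
        2.46043732e-05,  1.01205802e-05]), 'ee_pos': array([0.18363834, 0.49116931, 0.23051534]), 'tcp_rot': array([ 1.77952536e-01,  9.84038641e-01, -9.05671353e-04, -1.65852698e-04]), 'ft_force': array([ 0.1970131 , -0.24081407, -0.25419124]), 'torque': array([-0.03343555,  0.04677381, -0.00255166]), 'gripper_width': 1.0025419630393027} 0.0187
```

View pics/scene0.png

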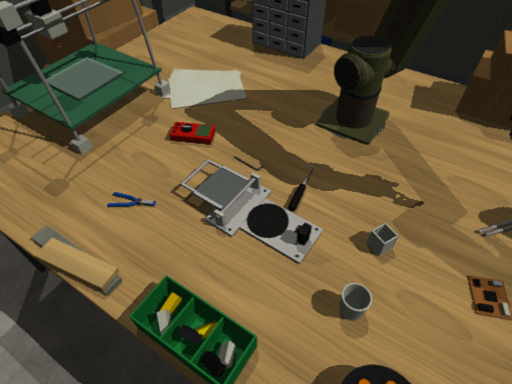

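View pics/top0.png

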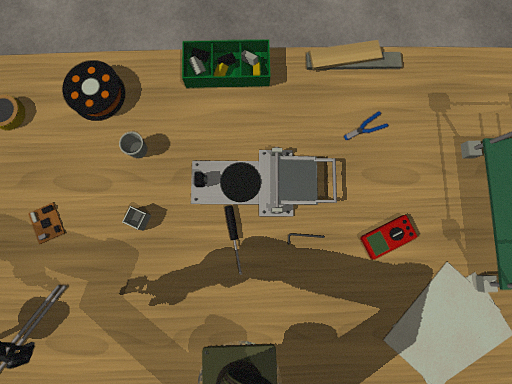

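The scene view shows the square cup at about (382,239), the pad at (267,220) and the bar at upper left around (195,180). In the top view the cup is at (136,216), the pad at (240,182), the bar near (337,180), and the screwdriver beside the stand. I'll enlarge the top view.

```bash
cat > h.py <<'E'
import numpy as np,cv2
from scipy.spatial.transform import Rotation as R
from cell import bot
def P(n):
    p=bot.camera_params(n);K=np.array([[p['fx'],0,p['cx']],[0,p['fy'],p['cy']],[0,0,1]]);return p,K
def unproj(n,uv,z):
    p,K=P(n);q=cv2.undistortPoints(np.array([[uv]],float),K,np.array(p['dist']))[0,0]
    d=R.from_quat(p['orientation']).apply([q[0],-q[1],-1]);o=np.array(p['origin'])
    return o+d*(z-o[2])/d[2]
def proj(n,X):
    p,K=P(n);c=R.from_quat(p['orientation']).inv().apply(np.atleast_2d(X)-p['origin'])
    c=c*[1,-1,-1]
    return cv2.projectPoints(c.reshape(-1,1,3),np.zeros(3),np.zeros(3),K,np.array(p['dist']))[0][:,0]
E
python3 - <<'E'
import cv2,numpy as np
a=cv2.imread("pics/top0.png");b=cv2.imread("pics/scene0.png")
cv2.imwrite("pics/z1.png",cv2.resize(a[140:225,180:350],(800,400),interpolation=cv2.INTER_CUBIC))
cv2.imwrite("pics/z2.png",np.hstack([cv2.resize(a[196:236,116:156],(400,400),interpolation=cv2.INTER_CUBIC),cv2.resize(b[215:265,360:410],(400,400),interpolation=cv2.INTER_CUBIC)]))
cv2.imwrite("pics/z3.png",cv2.resize(b[150:265,170:330],(800,575),interpolation=cv2.INTER_CUBIC))
E
```

```text
(no output)
```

View pics/z1.png

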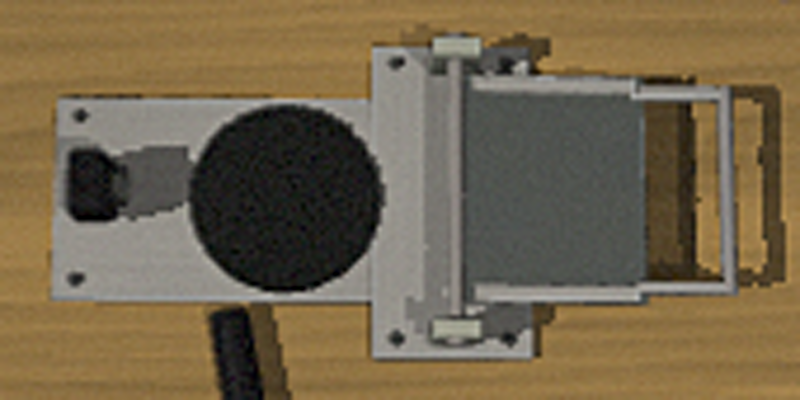

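View pics/z2.png

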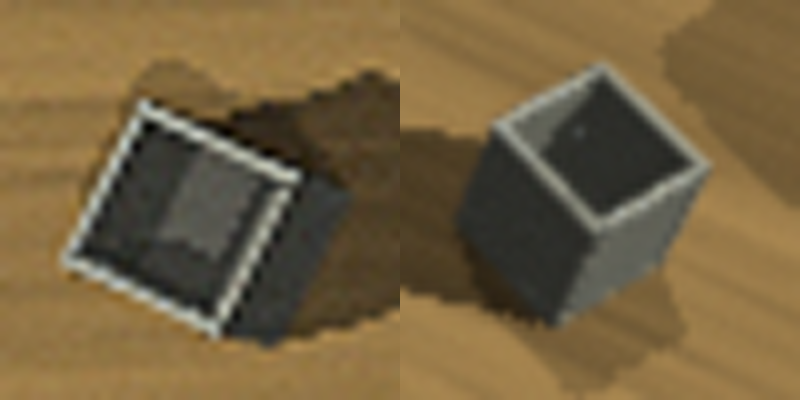

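View pics/z3.png

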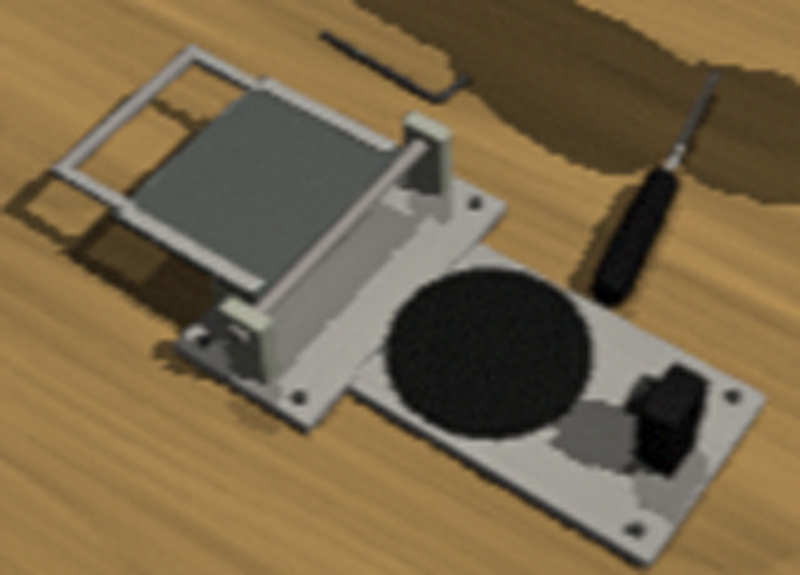

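Run:
```python
from h import *
np.set_printoptions(precision=4,suppress=True)
f=lambda x,y,s,ox,oy:((x+.5)/s-.5+ox,(y+.5)/s-.5+oy)
s=800/170
print("pad",unproj("top",f(286,198,s,180,140),.014))
print("bar",[unproj("top",f(x,y,s,180,140),.05) for x,y in((727,92),(729,190),(731,290))])
print("hinge",[unproj("top",f(x,y,s,180,140),.05) for x,y in((456,60),(457,318))])
print("posts",[unproj("top",f(x,y,s,180,140),.062) for x,y in((457,46),(457,328))])
ct=np.array([unproj("top",f(x,y,10,116,196),.06) for x,y in((145,101),(300,178),(217,334),(66,260))])
cs=np.array([unproj("scene",f(x,y,8,360,215),.06) for x,y in((200,62),(312,165),(200,232),(94,124))])
for c in(ct,cs):
  print(c,c.mean(0));
  for i in range(4): d=c[(i+1)%4]-c[i];print(np.hypot(*d[:2]),np.degrees(np.arctan2(d[1],d[0])))
print("padS",unproj("scene",f(489,353,5,170,150),.014))
print("barS",[unproj("scene",f(x,y,5,170,150),.05) for x,y in((62,170),(190,53))])
print("driver",[unproj("top",q,.01) for q in((231,207),(240,275))])
print("hex",unproj("top",(305,237),.0),"tin",unproj("top",(133,145),.075),"pliers",unproj("top",(365,128),.0),"meter",unproj("top",(390,237),.03))
```

```text
pad [ 0.5657 -0.0166  0.014 ]
bar [array([ 0.6187, -0.2894,  0.05  ]), array([ 0.5575, -0.2869,  0.05  ]), array([ 0.4961, -0.2843,  0.05  ])]
hinge [array([ 0.6426, -0.1233,  0.05  ]), array([ 0.4835, -0.118 ,  0.05  ])]
posts [array([ 0.6482, -0.1232,  0.062 ]), array([ 0.4762, -0.1169,  0.062 ])]
[[0.4971 0.2916 0.06  ]
 [0.4744 0.2479 0.06  ]
 [0.4317 0.2702 0.06  ]
 [0.4532 0.3126 0.06  ]] [0.4641 0.2806 0.06  ]
0.049231168375175605 -117.34119888674527
0.048178699023871535 152.41561472926648
0.04754054855276962 63.162873397182565
0.04861928279770037 -25.58741448948254
[[0.4343 0.2711 0.06  ]
 [0.4539 0.3159 0.06  ]
 [0.4978 0.2949 0.06  ]
 [0.477  0.2511 0.06  ]] [0.4658 0.2832 0.06  ]
0.0488871274395911 66.44736002028252
0.048709217377523595 -25.471639977651474
0.04850028011921928 -115.47162335880628
0.04707353966481437 154.96584590634694
padS [ 0.5706 -0.0124  0.014 ]
barS [array([ 0.618 , -0.2853,  0.05  ]), array([ 0.4986, -0.283 ,  0.05  ])]
driver [array([0.492 , 0.0125, 0.01  ]), array([ 0.2966, -0.0095,  0.01  ])]
hex [ 0.3993 -0.2015  0.    ] tin [0.6673 0.283  0.075 ] pliers [ 0.7275 -0.404   0.    ] meter [ 0.3909 -0.4426  0.03  ]
```

Estimates agree to a few mm across both views:

| Item | Position | Orientation |
|---|---|---|
| Cup | ≈(0.465, 0.282) | faces at 64° / -26° |
| Pad | ≈(0.567, -0.015) | n/a |
| Hinge | ≈(0.563, -0.1205) | n/a |
| Bar | ≈(0.557, -0.286) | stand nearly aligned with world x |

My plan is to flip the cup in two 90° tips with a regrasp between them. A single flip would drive the gripper body into the bench.

```bash
cat >> h.py <<'E'
np.set_printoptions(precision=3,suppress=True)
def rot(psi,p,s=1):
    a,b=np.radians([psi,p]);z=np.array([np.cos(b)*np.cos(a),np.cos(b)*np.sin(a),-np.sin(b)]);y=s*np.array([-np.sin(a),np.cos(a),0])
    return R.from_matrix(np.c_[np.cross(y,z),y,z])
def plan(*tg,s=1):
    st=bot.read_state();R0=R.from_quat(st['tcp_rot'])
    print('t',st['time_s'],'q',st['joints'],'tcp',st['ee_pos'],'F',st['ft_force'],'w',st['gripper_width'])
    for g,psi,p in tg:
        Rt=rot(psi,p,s);t=np.array(g)+.0187*Rt.as_matrix()[:,2]
        print(((t-st['ee_pos'])/.1).round(3).tolist(),((Rt*R0.inv()).as_rotvec()/np.pi).round(4).tolist())
def now():
    st=bot.read_state();M=R.from_quat(st['tcp_rot']).as_matrix();z=M[:,2];y=M[:,1]
    g=st['ee_pos']-.0187*z
    print('t',st['time_s'],'grasp',g,'z',z,'y',y,'q',st['joints'],'F',st['ft_force'],'w',st['gripper_width'])
    return g,M
E
python3 -c "
from h import *
plan(((.467,.2865,.15),64,105),((.467,.2865,.036),64,105))"
```

```text
t 0.1 q [ 1.213  0.261 -0.139  1.173  0.     1.571] tcp [0.184 0.491 0.231] F [ 0.197 -0.241 -0.254] w 1.0025419630393027
[2.812, -2.09, -0.986] [-0.0333, 0.0851, 0.4665]
[2.812, -2.09, -2.126] [-0.0333, 0.0851, 0.4665]
```

arm_command --steps '[[[0.4,-0.3,0],[-0.0033,0.0085,0.0467],1],[[0.8,-0.6,0],[-0.0067,0.017,0.0933],1],[[1,-0.75,0],[-0.01,0.0255,0.14],1],[[1,-0.75,0],[-0.0167,0.0425,0.233],1],[[1,-0.75,0],[-0.0333,0.0851,0.4665],1],[[1,-0.75,0],[-0.0333,0.0851,0.4665],1],[[1,-0.75,0],[-0.0333,0.0851,0.4665],1],[[1,-0.75,0],[-0.0333,0.0851,0.4665],1],[[1,-0.75,0],[-0.0333,0.0851,0.4665],1],[[1,-0.75,0],[-0.0333,0.0851,0.4665],1],[[1,-0.75,0],[-0.0333,0.0851,0.4665],1]]'

```text
time_s: 1.2
ee_pos: [0.2834, 0.4164, 0.2296]
tcp_rot: [-0.527, 0.84, -0.07, -0.112]
ft_force: [-0.3, 0.4, -0.7]
gripper_width: 1.002
```

arm_command --steps '[[[0.5,-0.35,0],[0,0,0],1],[[1,-0.7,0],[0,0,0],1],[[1,-0.7,0],[0,0,0],1]]'

```text
time_s: 1.5
ee_pos: [0.3857, 0.3444, 0.229]
tcp_rot: [-0.526, 0.84, -0.07, -0.112]
ft_force: [0.6, -0.2, -0.6]
gripper_width: 0.999
```

```bash
python3 -c "
from h import *
now()
plan(((.467,.2865,.15),64,105),((.467,.2865,.036),64,105))"
```

```text
t 1.5 grasp [0.388 0.349 0.247] z [-0.114 -0.236 -0.965] y [-0.9    0.437 -0.   ] q [ 0.783  0.442  0.091  1.471 -0.087 -0.325] F [ 0.563 -0.234 -0.621] w 0.9990541141118765
t 1.5 q [ 0.783  0.442  0.091  1.471 -0.087 -0.325] tcp [0.386 0.344 0.229] F [ 0.563 -0.234 -0.621] w 0.9990541141118765
[0.792, -0.622, -0.971] [0.001, -0.0004, -0.0006]
[0.792, -0.622, -2.111] [0.001, -0.0004, -0.0006]
```

arm_command --steps '[[[0.4,-0.31,-0.2],[0,0,0],1],[[0.79,-0.62,-0.5],[0,0,0],1],[[0.79,-0.62,-0.9],[0,0,0],1],[[0.79,-0.62,-0.97],[0,0,0],1],[[0.79,-0.62,-0.97],[0,0,0],1]]'

```text
time_s: 2.0
ee_pos: [0.4631, 0.2813, 0.1306]
tcp_rot: [-0.526, 0.84, -0.07, -0.115]
ft_force: [-0.6, -0.2, 1.0]
gripper_width: 1.001
```

```bash
python3 -c "
from h import *
plan(((.467,.2865,.036),64,105))
a=bot.grab_frame('top');b=bot.grab_frame('scene')
cv2.imwrite('pics/a1.png',np.hstack([cv2.resize(a[170:260,90:180],(400,400)),cv2.resize(b[170:290,320:440],(400,400))])[:,:,::-1])"
```

```text
t 2.0 q [ 0.62   0.526 -0.03   1.255 -0.125 -0.484] tcp [0.463 0.281 0.131] F [-0.594 -0.202  0.981] w 1.0010307164263943
[0.018, 0.009, -1.126] [0.0019, -0.0019, -0.0004]
```

View pics/a1.png

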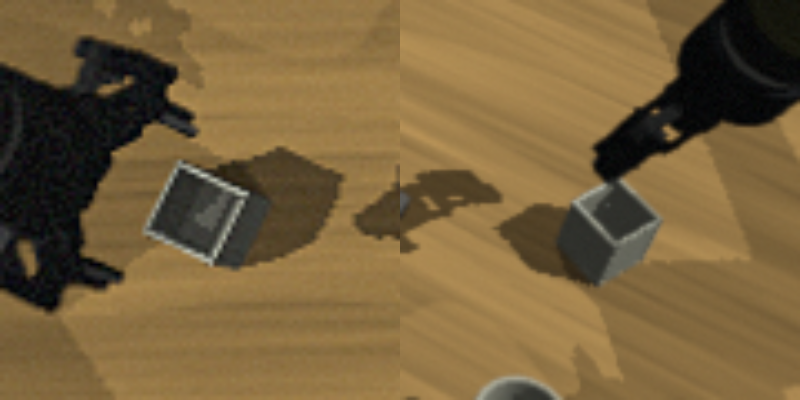

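The open fingers line up either side of the cup: in the left panel the tips are at (190,130) and (110,275), with the cup at (198,212) between them. Descending to grip.

arm_command --steps '[[[0,0,-0.4],[0,0,0],1],[[0,0,-0.8],[0,0,0],1],[[0.02,0.01,-1],[0,0,0],1],[[0.02,0.01,-1],[0,0,0],1]]'

```text
time_s: 2.5
ee_pos: [0.4652, 0.2849, 0.0326]
tcp_rot: [-0.527, 0.839, -0.07, -0.113]
ft_force: [-0.0, -0.1, 0.7]
gripper_width: 1.004
```

arm_command --steps '[[[0,0,-0.13],[0,0,0],1],[[0,0,-0.13],[0,0,0],1],[[0,0,-0.13],[0,0,0],-1],[[0,0,-0.13],[0,0,0],-1],[[0,0,-0.13],[0,0,0],-1],[[0,0,-0.13],[0,0,0],-1],[[0,0,-0.13],[0,0,0],-1],[[0,0,-0.13],[0,0,0],-1],[[0,0,-0.13],[0,0,0],-1],[[0,0,-0.13],[0,0,0],-1]]' --squeeze 30

```text
time_s: 3.5
ee_pos: [0.466, 0.2854, 0.0206]
tcp_rot: [-0.527, 0.839, -0.07, -0.112]
ft_force: [0.4, 0.5, 6.4]
gripper_width: 0.582
```

```bash
python3 -c "
from h import *
now()
a=bot.grab_frame('top');b=bot.grab_frame('scene')
cv2.imwrite('pics/a2.png',np.hstack([cv2.resize(a[170:260,90:180],(400,400)),cv2.resize(b[170:290,320:440],(400,400))])[:,:,::-1])"
```

```text
t 3.5 grasp [0.468 0.29  0.039] z [-0.113 -0.236 -0.965] y [-0.901  0.434 -0.   ] q [ 0.623  0.624 -0.164  1.016 -0.126 -0.484] F [0.448 0.499 6.351] w 0.5823064785763185
```

View pics/a2.png

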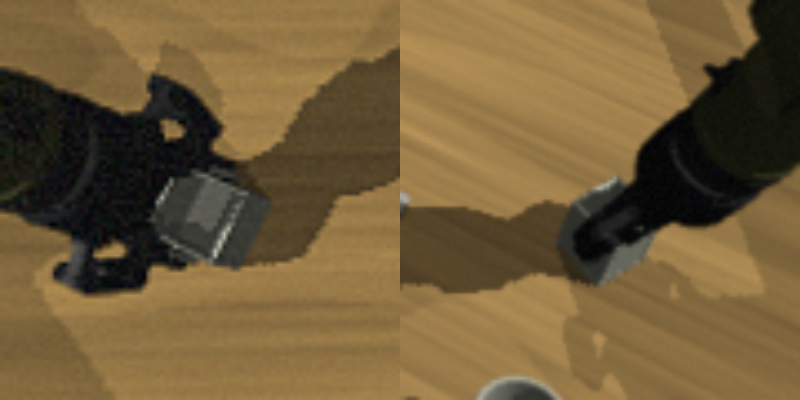

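```bash
cat >> h.py <<'E'
def corners(C,o): # cup corners given matrix & origin
    return np.array([o+C@np.array([x,y,z]) for x in(-.025,.025) for y in(-.025,.025) for z in(0,.06)])
E
python3 -c "
from h import *
g,M=now()
a=np.radians(64);C=np.array([[np.cos(a),-np.sin(a),0],[np.sin(a),np.cos(a),0],[0,0,1]]);o=np.array([.465,.282,0])
Ct=M.T@C;ot=M.T@(o-g);np.savez('cup1.npz',Ct=Ct,ot=ot);print(Ct,ot)
for p in(15,17,20):
  N=rot(30,p).as_matrix();G=np.array([.44,.25,.04]);k=corners(N@Ct,G+N@ot);print(p,k[:,2].min(),k.mean(0),(N@Ct)[:,2])
plan(((.44,.25,.14),30,17))
"
```

```text
t 3.6 grasp [0.468 0.29  0.039] z [-0.113 -0.236 -0.965] y [-0.901  0.434 -0.   ] q [ 0.623  0.624 -0.164  1.016 -0.126 -0.484] F [0.09  0.86  6.008] w 0.581328605124804
[[-0.965 -0.005  0.261]
 [-0.005  1.    -0.   ]
 [-0.261 -0.002 -0.965]] [-0.002 -0.001  0.04 ]
15 0.006409726935108329 [0.448 0.254 0.032] [-0.866 -0.5   -0.003]
17 0.005232070808821761 [0.448 0.254 0.031] [-0.865 -0.5    0.032]
20 0.003314452209332599 [0.447 0.253 0.031] [-0.863 -0.498  0.085]
t 3.6 q [ 0.623  0.624 -0.164  1.016 -0.126 -0.484] tcp [0.466 0.285 0.021] F [0.09  0.86  6.008] w 0.581328605124804
[-0.105, -0.265, 1.139] [0.3635, -0.3372, -0.1509]
```

arm_command --steps '[[[0,0,0.3],[0,0,0],-1],[[0,0,0.7],[0,0,0],-1],[[0,0,1],[0,0,0],-1],[[0,0,1],[0,0,0],-1]]'

```text
time_s: 4.0
ee_pos: [0.4682, 0.2869, 0.1245]
tcp_rot: [-0.527, 0.84, -0.07, -0.108]
ft_force: [1.1, 1.0, -1.3]
gripper_width: 0.586
```

```bash
python3 -c "
from h import *
plan(((.44,.25,.14),47,61),((.44,.25,.14),30,17))
"
```

```text
t 4.0 q [ 0.623  0.531 -0.033  1.233 -0.126 -0.484] tcp [0.468 0.287 0.125] F [ 1.099  0.971 -1.328] w 0.5856514356837638
[-0.22, -0.302, -0.009] [0.2021, -0.1367, -0.0907]
[-0.127, -0.279, 0.1] [0.3625, -0.335, -0.1502]
```

arm_command --steps '[[[-0.1,-0.15,0.1],[0.05,-0.035,-0.022],-1],[[-0.2,-0.3,0.1],[0.1,-0.07,-0.045],-1],[[-0.2,-0.3,0.1],[0.2,-0.137,-0.09],-1],[[-0.2,-0.3,0.1],[0.2,-0.137,-0.09],-1],[[-0.17,-0.29,0.1],[0.2,-0.137,-0.09],-1],[[-0.13,-0.28,0.1],[0.28,-0.23,-0.12],-1],[[-0.13,-0.28,0.1],[0.3625,-0.335,-0.15],-1],[[-0.13,-0.28,0.1],[0.3625,-0.335,-0.15],-1],[[-0.13,-0.28,0.1],[0.3625,-0.335,-0.15],-1],[[-0.13,-0.28,0.1],[0.3625,-0.335,-0.15],-1],[[-0.13,-0.28,0.1],[0.3625,-0.335,-0.15],-1],[[-0.13,-0.28,0.1],[0.3625,-0.335,-0.15],-1]]'

```text
time_s: 5.2
ee_pos: [0.5147, 0.2863, 0.1946]
tcp_rot: [-0.238, 0.824, 0.139, 0.495]
ft_force: [0.7, 0.5, -1.6]
gripper_width: 0.58
```

```bash
python3 -c "
from h import *
now()
plan(((.44,.25,.041),30,17),((.44,.25,.036),30,17))
a=bot.grab_frame('top');b=bot.grab_frame('scene')
cv2.imwrite('pics/a3.png',np.hstack([cv2.resize(a[150:290,70:210],(400,400)),cv2.resize(b[120:290,270:440],(400,400))])[:,:,::-1])"
```

```text
t 5.2 grasp [0.501 0.278 0.203] z [ 0.75   0.465 -0.47 ] y [-0.53   0.848 -0.006] q [ 0.464  0.164 -1.283 -0.956  0.081 -0.05 ] F [ 0.692  0.457 -1.556] w 0.5797607582717557
t 5.2 q [ 0.464  0.164 -1.283 -0.956  0.081 -0.05 ] tcp [0.515 0.286 0.195] F [ 0.692  0.457 -1.556] w 0.5797607582717557
[-0.592, -0.273, -1.59] [0.0333, -0.0517, -0.0108]
[-0.592, -0.273, -1.64] [0.0333, -0.0517, -0.0108]
```

View pics/a3.png

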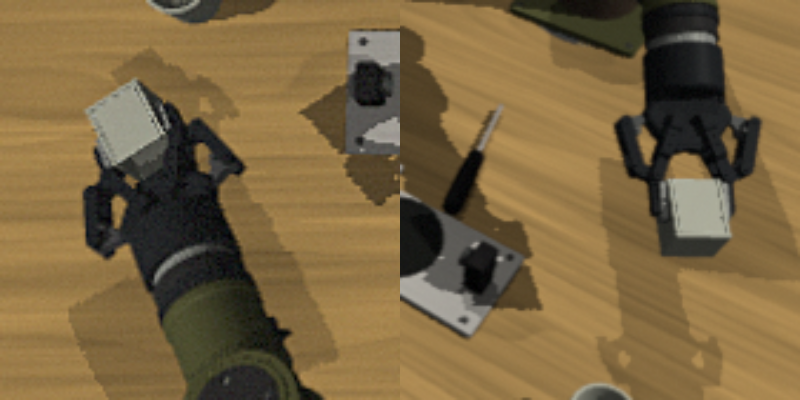

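q3 is at its -1.28 limit, so that pose is too close to the base for a near-level tool. I'll fit the arm kinematics from the logged poses and plan within the joint ranges.

```bash
cat > fk.py <<'E'
import numpy as np
from scipy.optimize import least_squares
D=[([1.213,.261,-.139,1.173,0,1.571],[.1836,.4912,.2305]),([.783,.442,.091,1.471,-.087,-.325],[.3857,.3444,.229]),
([.620,.526,-.030,1.255,-.125,-.484],[.4631,.2813,.1306]),([.623,.624,-.164,1.016,-.126,-.484],[.466,.2854,.0206]),
([.623,.531,-.033,1.233,-.126,-.484],[.4682,.2869,.1245]),([.464,.164,-1.283,-.956,.081,-.05],[.5147,.2863,.1946])]
def fk(q,x):
    r0,L1,al,L2,be,L3,L4,z0=x;q1,q2,q3,q4,q5,q6=q
    f=q2-q3;p=f+q4
    r=r0+L1*np.sin(q2+al)+L2*np.cos(f+be)+L3*np.cos(p);z=z0+L1*np.cos(q2+al)-L2*np.sin(f+be)-L3*np.sin(p)
    t=L4*np.cos(q5);s=L4*np.sin(q5)
    r+=t*np.cos(p);z-=t*np.sin(p)
    return np.array([r*np.cos(q1)-s*np.sin(q1),r*np.sin(q1)+s*np.cos(q1),z])
def fit(D=D):
    fun=lambda x:np.concatenate([np.concatenate([(fk(q,x)-t) for q,t in D])*1000,(np.array(x)-[0,.4,0,.3,0,.1,.15,.2])*1])
    return min((least_squares(fun,[0,.35,a,.3,b,.1,.2,.2],max_nfev=5000) for a in(-.5,0,.5) for b in(-.5,0,.5)),key=lambda s:s.cost)
if __name__=='__main__':
    s=fit();print(s.cost,s.x.round(4));print(s.fun[:-8].round(1))
    lo=np.array([-.83,-1.28,-1.9]);hi=np.array([1.72,1.37,2.12])
    def reach(r,z,p):
        best=None
        for i in((0,0,0),(.8,.2,-.3),(.8,-.8,-1),(.3,-.5,1)):
            g=lambda v:np.r_[(fk([0,*v,0,0],s.x)[[0,2]]-[r,z])*100,v[0]-v[1]+v[2]-p]
            k=least_squares(g,np.clip(i,lo,hi),bounds=(lo,hi))
            if best is None or k.cost<best.cost:best=k
        return best
    for h in(.036,.062):
      for pd in(0,10,17,25,35,45,90,105,115,125):
        out=[]
        for rg in(.45,.5,.55,.57,.6,.65,.7):
            p=np.radians(pd);k=reach(rg+.0187*np.cos(p),h-.0187*np.sin(p),p);out.append('ok' if k.cost<1e-4 else '%.3f'%k.cost)
        print(h,pd,out,k.x.round(2))
E
python3 fk.py
```

```text
0.22106148922697988 [-5.000e-04  5.686e-01 -2.000e-03  3.919e-01 -1.550e-01  1.223e-01
  3.202e-01  2.184e-01]
[ 0.1  0.  -0.  -0.   0.2  0.1 -0.2  0.1 -0.2  0.2  0.   0.  -0.1 -0.2
  0.2 -0.1  0.2  0. ]
0.036 0 ['0.443', '0.362', '0.281', '0.248', '0.198', '0.105', '0.050'] [ 1.02 -1.2  -1.9 ]
0.036 10 ['0.298', '0.232', '0.168', '0.142', '0.105', '0.041', '0.010'] [ 1.02 -1.2  -1.9 ]
0.036 17 ['0.214', '0.158', '0.106', '0.086', '0.057', '0.014', '0.000'] [ 1.02 -1.2  -1.9 ]
0.036 25 ['0.135', '0.092', '0.053', '0.039', '0.021', '0.001', 'ok'] [ 0.86 -1.16 -1.58]
0.036 35 ['0.062', '0.034', '0.012', '0.006', '0.001', 'ok', 'ok'] [ 0.65 -1.05 -1.09]
0.036 45 ['0.017', '0.004', 'ok', 'ok', 'ok', 'ok', 'ok'] [ 0.53 -0.9  -0.64]
0.036 90 ['ok', 'ok', 'ok', 'ok', 'ok', 'ok', 'ok'] [0.69 0.01 0.89]
0.036 105 ['ok', 'ok', 'ok', 'ok', 'ok', 'ok', 'ok'] [0.89 0.39 1.33]
0.036 115 ['ok', 'ok', 'ok', 'ok', 'ok', 'ok', 'ok'] [1.06 0.71 1.65]
0.036 125 ['ok', 'ok', 'ok', 'ok', 'ok', 'ok', 'ok'] [1.34 1.27 2.11]
0.062 0 ['0.407', '0.333', '0.259', '0.229', '0.183', '0.100', '0.042'] [ 0.97 -1.21 -1.9 ]
0.062 10 ['0.269', '0.209', '0.151', '0.129', '0.095', '0.038', '0.007'] [ 0.98 -1.21 -1.9 ]
0.062 17 ['0.189', '0.140', '0.093', '0.075', '0.050', '0.012', 'ok'] [ 0.98 -1.21 -1.9 ]
0.062 25 ['0.116', '0.078', '0.044', '0.032', '0.016', '0.000', 'ok'] [ 0.78 -1.16 -1.5 ]
0.062 35 ['0.049', '0.026', '0.008', '0.004', 'ok', 'ok', 'ok'] [ 0.58 -1.04 -1.01]
0.062 45 ['0.011', '0.002', 'ok', 'ok', 'ok', 'ok', 'ok'] [ 0.47 -0.88 -0.56]
0.062 90 ['ok', 'ok', 'ok', 'ok', 'ok', 'ok', 'ok'] [0.67 0.04 0.94]
0.062 105 ['ok', 'ok', 'ok', 'ok', 'ok', 'ok', 'ok'] [0.87 0.42 1.38]
0.062 115 ['ok', 'ok', 'ok', 'ok', 'ok', 'ok', 'ok'] [1.05 0.75 1.7 ]
0.062 125 ['ok', 'ok', 'ok', 'ok', 'ok', 'ok', '0.000'] [1.3  1.26 2.12]
```

```bash
cat > ik.py <<'E'
from fk import *
from scipy.spatial.transform import Rotation as R
X=fit().x
LO=np.array([-2.78,-.83,-1.28,-1.9,-1.57,-3.14])+.04;HI=np.array([2.78,1.72,1.37,2.12,1.48,3.14])-.04
def ori(q):
    q1,q2,q3,q4,q5,q6=q;p=q2-q3+q4
    d=np.array([np.cos(p),0,-np.sin(p)]);l=np.array([0,1,0]);z=np.cos(q5)*d+np.sin(q5)*l;l2=-np.sin(q5)*d+np.cos(q5)*l
    y=np.cos(q6)*l2+np.sin(q6)*np.cross(z,l2);M=np.c_[np.cross(y,z),y,z]
    return R.from_euler('z',q1).as_matrix()@M
def rotm(psi,p,s=1):
    a,b=np.radians([psi,p]);z=np.array([np.cos(b)*np.cos(a),np.cos(b)*np.sin(a),-np.sin(b)]);y=s*np.array([-np.sin(a),np.cos(a),0])
    return np.c_[np.cross(y,z),y,z]
def ik(G,M,seeds=None):
    t=np.array(G)+.0187*M[:,2];a=np.arctan2(t[1],t[0]);best=None
    if seeds is None:
        seeds=[[a,q2,q3,q4,q5,q6] for q2,q3,q4 in((.5,0,1),(.4,-1,-.6)) for q5 in(-1,0,1) for q6 in(-2,0,2)]
    for sd in seeds:
        f=lambda q:np.r_[(fk(q,X)-t)*20,(ori(q)-M).ravel()]
        k=least_squares(f,np.clip(sd,LO+1e-3,HI-1e-3),bounds=(LO,HI),max_nfev=60)
        if best is None or k.cost<best.cost: best=k
        if best.cost<1e-6: break
    return best.cost,best.x
E
python3 - <<'E'
from ik import *
for pos in((.567,-.015,.062),):
  for p in(5,15,25,35):
    print(p,[(psi,s,'OK' if c<1e-5 else '%.2f'%c,x.round(2).tolist() if c<1e-5 else '') for psi in(-90,-70,-50,-30,30,50,70,90) for s in(1,-1) for c,x in[ik(pos,rotm(psi,p,s))] if c<1e-5])
E
```

```text
5 [(-90, 1, 'OK', [0.47, 1.19, 0.08, 1.84, -1.1, 2.97]), (-90, -1, 'OK', [0.47, 1.19, 0.08, 1.84, -1.1, -0.17]), (-70, 1, 'OK', [0.52, 1.05, -0.28, 1.35, -1.38, 2.68]), (-70, -1, 'OK', [0.52, 1.05, -0.28, 1.35, -1.38, -0.46]), (-50, 1, 'OK', [0.52, 1.07, -1.12, -1.73, -1.37, 0.46]), (-50, -1, 'OK', [0.52, 1.07, -1.12, -1.73, -1.37, -2.69]), (50, 1, 'OK', [-0.58, 0.99, -1.06, -1.41, 1.42, -0.63]), (50, -1, 'OK', [-0.58, 0.99, -1.06, -1.41, 1.42, 2.51]), (70, 1, 'OK', [-0.57, 1.08, -0.21, 1.47, 1.33, -2.77]), (70, -1, 'OK', [-0.57, 1.08, -0.21, 1.47, 1.33, 0.37]), (90, 1, 'OK', [-0.51, 1.21, 0.14, 1.89, 1.06, -2.99]), (90, -1, 'OK', [-0.51, 1.21, 0.14, 1.89, 1.06, 0.16])]
15 [(-90, 1, 'OK', [0.45, 1.04, -0.01, 1.55, -1.05, 2.65]), (-90, -1, 'OK', [0.45, 1.04, -0.01, 1.55, -1.05, -0.49]), (-70, 1, 'OK', [0.51, 0.84, -0.43, 0.83, -1.27, 2.12]), (-70, -1, 'OK', [0.51, 0.84, -0.43, 0.83, -1.27, -1.02]), (-50, 1, 'OK', [0.5, 0.76, -1.04, -0.87, -1.24, 0.91]), (-50, -1, 'OK', [0.5, 0.76, -1.04, -0.87, -1.24, -2.23]), (50, 1, 'OK', [-0.56, 0.74, -0.96, -0.6, 1.28, -1.08]), (50, -1, 'OK', [-0.
[... 1122 characters left out ...]
0.61, -0.53, 0.53, -0.96, -1.44]), (-50, 1, 'OK', [0.4, 0.5, -0.9, -0.22, -0.9, 1.08]), (-50, -1, 'OK', [0.4, 0.5, -0.9, -0.22, -0.9, -2.06]), (-30, 1, 'OK', [0.3, 0.51, -1.2, -0.91, -0.64, 0.55]), (-30, -1, 'OK', [0.3, 0.51, -1.2, -0.91, -0.64, -2.59]), (30, 1, 'OK', [-0.37, 0.5, -1.16, -0.82, 0.69, -0.62]), (30, -1, 'OK', [-0.37, 0.5, -1.16, -0.82, 0.69, 2.52]), (50, 1, 'OK', [-0.46, 0.51, -0.84, -0.1, 0.92, -1.18]), (50, -1, 'OK', [-0.46, 0.51, -0.84, -0.1, 0.92, 1.97]), (70, 1, 'OK', [-0.47, 0.64, -0.47, 0.63, 0.95, -1.79]), (70, -1, 'OK', [-0.47, 0.64, -0.47, 0.63, 0.95, 1.36]), (90, 1, 'OK', [-0.43, 0.8, -0.13, 1.18, 0.84, -2.25]), (90, -1, 'OK', [-0.43, 0.8, -0.13, 1.18, 0.84, 0.89])]
```

Run:
```python
from ik import *
for psi in(-30,-40,-50):
  for p in(25,30,35):
    c,x=ik((.567,-.015,.065),rotm(psi,p));print('place',psi,p,'%.4f'%c,x.round(2))
for pos in((.45,.25),(.40,.25),(.5,.2),(.45,.15),(.4,.35)):
  az=np.degrees(np.arctan2(pos[1],pos[0]))
  for d in(-70,-60,-50,50,60,70):
    c,x=ik((*pos,.036),rotm(az+d,17));
    if c<1e-5:
      o=[]
      for p in(115,120,125):
        c2,x2=ik((*pos,.036),rotm(az+d,p)); o.append((p,'%.4f'%c2,x2.round(2).tolist() if c2<1e-5 else ''))
      print(pos,round(az+d),x.round(2),o)
```

```text
place -30 25 0.0046 [ 0.37  0.65 -1.24 -1.16 -0.81  0.55]
place -30 30 0.0003 [ 0.33  0.59 -1.24 -1.09 -0.72  0.53]
place -30 35 0.0000 [ 0.3   0.5  -1.19 -0.9  -0.64  0.55]
place -40 25 0.0000 [ 0.42  0.65 -1.16 -0.99 -0.95  0.72]
place -40 30 0.0000 [ 0.39  0.55 -1.11 -0.77 -0.88  0.77]
place -40 35 0.0000 [ 0.36  0.48 -1.06 -0.57 -0.8   0.8 ]
place -50 25 0.0000 [ 0.46  0.6  -0.97 -0.46 -1.08  1.05]
place -50 30 0.0000 [ 0.43  0.54 -0.93 -0.33 -0.99  1.07]
place -50 35 0.0000 [ 0.4   0.49 -0.9  -0.21 -0.9   1.08]
(0.45, 0.25) -41 [ 1.08  0.86 -0.5   0.84 -1.2   2.24] [(115, '0.0000', [0.3, 0.58, -0.31, 0.91, 0.37, 0.97]), (120, '0.0000', [0.26, 0.63, -0.27, 0.98, 0.43, 0.91]), (125, '0.0000', [0.23, 0.68, -0.22, 1.06, 0.48, 0.85])]
(0.45, 0.25) -31 [ 1.1   0.77 -0.75  0.27 -1.27  1.8 ] [(115, '0.0000', [0.32, 0.62, -0.25, 1.0, 0.33, 0.81]), (120, '0.0000', [0.29, 0.67, -0.19, 1.08, 0.38, 0.76]), (125, '0.0000', [0.26, 0.72, -0.14, 1.17, 0.43, 0.7])]
(0.45, 0.25) -21 [ 1.1   0.76 -1.05 -0.58 -1.26  1.22] [(115, '0.0000', [0.34, 0.65, -0.19, 1.07, 0.28, 0.66]), (120, '0.0000', [0.32
[... 5444 characters left out ...]
 1.28, 0.36, 0.58])]
(0.4, 0.35) 91 [ 0.15  0.77 -1.04 -0.64  1.25 -1.15] [(115, '0.0000', [0.88, 0.67, -0.14, 1.1, -0.28, -0.67]), (120, '0.0000', [0.9, 0.72, -0.08, 1.19, -0.32, -0.62]), (125, '0.0000', [0.92, 0.78, -0.01, 1.28, -0.36, -0.58])]
(0.4, 0.35) 101 [ 0.15  0.77 -0.74  0.22  1.27 -1.74] [(115, '0.0000', [0.9, 0.64, -0.2, 1.02, -0.33, -0.82]), (120, '0.0000', [0.93, 0.69, -0.15, 1.1, -0.38, -0.76]), (125, '0.0000', [0.96, 0.74, -0.09, 1.19, -0.43, -0.71])]
(0.4, 0.35) 111 [ 0.16  0.87 -0.47  0.83  1.21 -2.2 ] [(115, '0.0000', [0.92, 0.61, -0.27, 0.94, -0.37, -0.97]), (120, '0.0000', [0.96, 0.65, -0.23, 1.01, -0.43, -0.92]), (125, '0.0000', [0.99, 0.7, -0.18, 1.08, -0.49, -0.86])]
```

Run:
```python
from ik import *
import sys
q=np.array([ 0.464,0.164,-1.24,-0.956,0.081,-0.05])
for G,psi,p in [((.5,.27,.2),15,35),((.49,.25,.19),0,35),((.48,.23,.17),-12,28),((.48,.23,.15),-25,17),((.48,.23,.1),-25,17),((.48,.23,.036),-25,17)]:
    c,x=ik(G,rotm(psi,p),[q]);print(psi,p,'%.5f'%c,x.round(2),np.abs(x-q).max().round(2));q=x
from h import plan
plan(((.5,.27,.2),15,35),((.49,.25,.19),0,35),((.48,.23,.17),-12,28),((.48,.23,.15),-25,17))
```

```text
15 35 0.00000 [ 0.67  0.07 -1.13 -0.55 -0.33  0.24] 0.41
0 35 0.00000 [ 0.8   0.1  -1.07 -0.39 -0.63  0.53] 0.3
-12 28 0.00000 [ 0.91  0.25 -1.1  -0.46 -0.92  0.78] 0.29
-25 17 0.00000 [ 1.01  0.47 -0.96 -0.23 -1.25  1.18] 0.4
-25 17 0.00000 [ 1.01  0.59 -1.   -0.39 -1.25  1.18] 0.16
-25 17 0.00000 [ 1.01  0.77 -1.02 -0.59 -1.25  1.18] 0.19
t 5.3 q [ 0.465  0.165 -1.282 -0.954  0.082 -0.052] tcp [0.515 0.287 0.194] F [-0.162 -0.167  0.048] w 0.5808925685203512
[0.001, -0.134, -0.047] [-0.0132, 0.036, -0.0955]
[-0.094, -0.374, -0.147] [-0.0085, 0.0377, -0.1787]
[-0.185, -0.608, -0.328] [0.0024, -0.0004, -0.2454]
[-0.185, -0.649, -0.494] [0.0064, -0.0642, -0.3164]
```

arm_command --steps '[[[0,-0.07,-0.02],[-0.007,0.018,-0.048],-1],[[0,-0.13,-0.05],[-0.013,0.036,-0.0955],-1],[[0,-0.13,-0.05],[-0.013,0.036,-0.0955],-1],[[-0.05,-0.25,-0.1],[-0.011,0.037,-0.137],-1],[[-0.09,-0.37,-0.15],[-0.0085,0.038,-0.179],-1],[[-0.09,-0.37,-0.15],[-0.0085,0.038,-0.179],-1],[[-0.14,-0.49,-0.24],[-0.003,0.019,-0.212],-1],[[-0.185,-0.61,-0.33],[0.0024,0,-0.245],-1],[[-0.185,-0.61,-0.33],[0.0024,0,-0.245],-1],[[-0.185,-0.63,-0.4],[0.0045,-0.032,-0.281],-1],[[-0.185,-0.65,-0.49],[0.0064,-0.064,-0.316],-1],[[-0.185,-0.65,-0.49],[0.0064,-0.064,-0.316],-1],[[-0.185,-0.65,-0.49],[0.0064,-0.064,-0.316],-1]]'

```text
time_s: 6.6
ee_pos: [0.4967, 0.2226, 0.1442]
tcp_rot: [0.172, 0.787, -0.128, 0.579]
ft_force: [-0.1, -0.8, 1.1]
gripper_width: 0.584
```

```bash
python3 -c "
from h import *
g,M=now()
d=np.load('cup1.npz');N=M;k=corners(N@d['Ct'],g+N@d['ot']);print(k[:,2].min(),k.mean(0),(N@d['Ct'])[:,2])
plan(((.48,.23,.036),-25,17))
a=bot.grab_frame('top');b=bot.grab_frame('scene')
cv2.imwrite('pics/a4.png',np.hstack([cv2.resize(a[150:290,70:210],(400,400)),cv2.resize(b[120:290,270:440],(400,400))])[:,:,::-1])"
```

```text
t 6.6 grasp [0.48 0.23 0.15] z [ 0.866 -0.401 -0.297] y [ 0.42   0.908 -0.003] q [ 1.013  0.466 -0.963 -0.236 -1.246  1.171] F [-0.059 -0.79   1.097] w 0.583671554959642
0.11484925232547034 [0.488 0.226 0.141] [-0.907  0.419  0.037]
t 6.6 q [ 1.013  0.466 -0.963 -0.236 -1.246  1.171] tcp [0.497 0.223 0.144] F [-0.059 -0.79   1.097] w 0.583671554959642
[-0.005, -0.001, -1.136] [0.0002, -0.0017, -0.001]
```

View pics/a4.png

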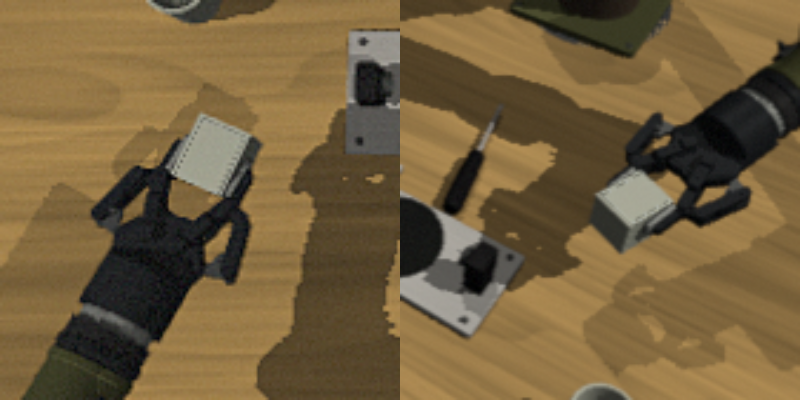

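The move matched the prediction, and the cup is on its side with the mouth towards the gripper. Lowering it now.

arm_command --steps '[[[0,0,-0.3],[0,0,0],-1],[[0,0,-0.7],[0,0,0],-1],[[0,0,-1],[0,0,0],-1],[[0,0,-1],[0,0,0],-1]]'

```text
time_s: 7.1
ee_pos: [0.4958, 0.2194, 0.0442]
tcp_rot: [0.173, 0.787, -0.129, 0.578]
ft_force: [-0.1, 0.0, -0.2]
gripper_width: 0.579
```

arm_command --steps '[[[0,0,-0.05],[0,0,0],-1],[[0,0,-0.1],[0,0,0],-1],[[0,0,-0.13],[0,0,0],-1],[[0,0,-0.13],[0,0,0],-1]]'

```text
time_s: 7.5
ee_pos: [0.4961, 0.2198, 0.0321]
tcp_rot: [0.173, 0.787, -0.128, 0.578]
ft_force: [-0.5, 0.2, -1.1]
gripper_width: 0.588
```

```bash
python3 -c "
from h import *
g,M=now()
d=np.load('cup1.npz');N=M;k=corners(N@d['Ct'],g+N@d['ot']);print(k[:,2].min(),k.mean(0),(N@d['Ct'])[:,2])
a=bot.grab_frame('top');b=bot.grab_frame('scene')
cv2.imwrite('pics/a5.png',np.hstack([cv2.resize(a[150:290,70:210],(400,400)),cv2.resize(b[120:290,270:440],(400,400))])[:,:,::-1])"
```

```text
t 7.5 grasp [0.48  0.227 0.038] z [ 0.866 -0.402 -0.298] y [ 0.421  0.907 -0.002] q [ 1.011  0.759 -1.028 -0.597 -1.244  1.17 ] F [-0.472  0.219 -1.091] w 0.5877026936921058
0.0027449143104881085 [0.487 0.223 0.029] [-0.906  0.421  0.038]
```

View pics/a5.png

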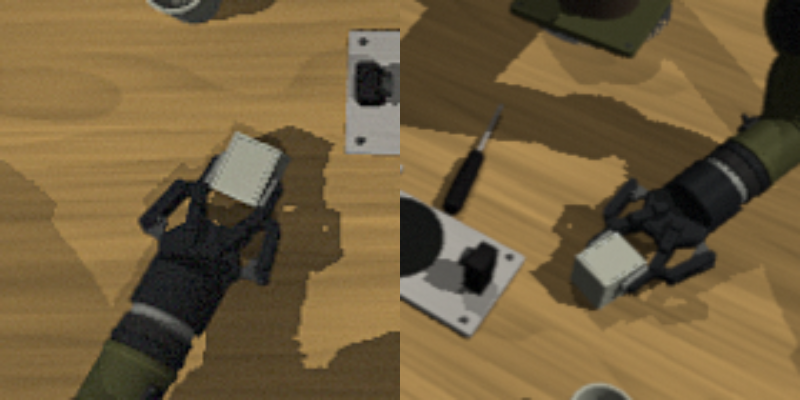

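Close to touching. I'll lower 3 mm more, and if that makes contact, open and back out along the tool axis.

arm_command --steps '[[[0,0,-0.02],[0,0,0],-1],[[0,0,-0.03],[0,0,0],-1],[[0,0,-0.03],[0,0,0],-1]]'

```text
time_s: 7.9
ee_pos: [0.496, 0.2198, 0.0289]
tcp_rot: [0.173, 0.787, -0.129, 0.578]
ft_force: [-0.4, -0.0, -0.4]
gripper_width: 0.582
```

arm_command --steps '[[[0,0,0],[0,0,0],1],[[0,0,0],[0,0,0],1],[[0,0,0],[0,0,0],1],[[0,0,0],[0,0,0],1],[[0,0,0],[0,0,0],1],[[0,0,0],[0,0,0],1],[[0,0,0],[0,0,0],1]]'

```text
time_s: 8.6
ee_pos: [0.496, 0.2199, 0.0289]
tcp_rot: [0.173, 0.787, -0.129, 0.578]
ft_force: [0.5, -0.2, -0.0]
gripper_width: 1.001
```

arm_command --steps '[[[-0.2,0.1,0.08],[0,0,0],1],[[-0.45,0.21,0.15],[0,0,0],1],[[-0.8,0.38,0.28],[0,0,0],1],[[-0.9,0.42,0.4],[0,0,0],1],[[-0.9,0.42,0.8],[0,0,0],1],[[-0.9,0.42,1],[0,0,0],1],[[-0.9,0.42,1],[0,0,0],1]]'

```text
time_s: 9.3
ee_pos: [0.4061, 0.2638, 0.1317]
tcp_rot: [0.173, 0.786, -0.126, 0.579]
ft_force: [-0.4, 0.1, -0.6]
gripper_width: 0.997
```

```bash
python3 -c "
from h import *
g,M=now()
a=bot.grab_frame('top');b=bot.grab_frame('scene')
cv2.imwrite('pics/a6.png',np.hstack([cv2.resize(a[170:240,120:190],(400,400),interpolation=2),cv2.resize(b[205:265,330:390],(400,400),interpolation=2)])[:,:,::-1])"
```

```text
t 9.3 grasp [0.39  0.271 0.137] z [ 0.867 -0.399 -0.297] y [0.419 0.908 0.002] q [ 1.255  0.558 -0.763  0.603 -1.249  1.945] F [-0.352  0.11  -0.64 ] w 0.9973862667457927
```

View pics/a6.png

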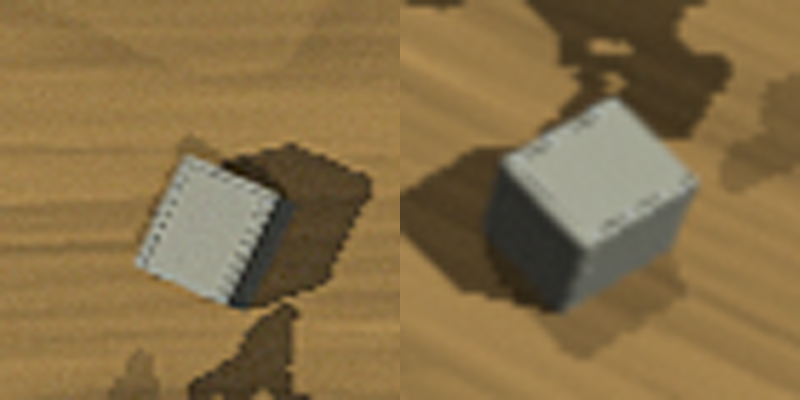

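The cup lies flat on its side. Top-face corners in the left panel are at (187,155), (285,195), (237,306) and (135,264).

Run:
```python
from h import *
f=lambda x,y,s,ox,oy:((x+.5)/s-.5+ox,(y+.5)/s-.5+oy)
ct=np.array([unproj("top",f(x,y,40/7,120,170),.05) for x,y in((187,155),(285,195),(237,306),(135,264))])
cs=np.array([unproj("scene",f(x,y,20/3,330,205),.05) for x,y in((217,97),(300,180),(183,252),(100,158))])
for c in(ct,cs):
  print(c,c.mean(0));
  for i in range(4): d=c[(i+1)%4]-c[i];print(np.hypot(*d[:2]).round(4),np.degrees(np.arctan2(d[1],d[0])).round(1))
```

```text
[[0.522 0.232 0.05 ]
 [0.501 0.184 0.05 ]
 [0.447 0.207 0.05 ]
 [0.469 0.257 0.05 ]] [0.485 0.22  0.05 ]
0.053 -113.5
0.0588 156.9
0.0548 66.6
0.0589 -24.9
[[0.449 0.216 0.05 ]
 [0.469 0.259 0.05 ]
 [0.526 0.234 0.05 ]
 [0.503 0.189 0.05 ]] [0.487 0.225 0.05 ]
0.0479 65.0
0.0619 -24.1
0.051 -116.9
0.0601 153.1
```

Run:
```python
from ik import *
from h import plan
a=np.radians(-24);c=np.array([.486,.2225]);g=c+.014*np.array([np.cos(a),np.sin(a)]);print(g)
q=np.array([1.255,.558,-.763,.603,-1.249,1.945])
T=[((.41,.26,.17),-24,45),((.44,.25,.2),-24,70),((.47,.23,.2),-24,95),((*g,.17),-24,120),((*g,.1),-24,120),((*g,.033),-24,120)]
for G,psi,p in T:
    cc,x=ik(G,rotm(psi,p),[q]);print(psi,p,'%.5f'%cc,x.round(2),np.abs(x-q).max().round(2));q=x
plan(*T[:4])
a=np.radians(-45);q=q
```

```text
[0.499 0.217]
-24 45 0.00000 [ 1.02  0.2  -0.73  0.51 -0.78  1.38] 0.57
-24 70 0.00000 [ 0.7   0.15 -0.47  0.79 -0.31  1.1 ] 0.46
-24 95 0.00000 [ 0.42  0.32 -0.18  1.12  0.06  0.83] 0.38
-24 120 0.00000 [0.24 0.64 0.14 1.5  0.31 0.59] 0.37
-24 120 0.00000 [0.24 0.69 0.04 1.35 0.31 0.59] 0.15
-24 120 0.00000 [ 0.24  0.75 -0.02  1.22  0.31  0.59] 0.13
t 9.4 q [ 1.253  0.562 -0.766  0.598 -1.247  1.945] tcp [0.406 0.262 0.129] F [ 0.361  0.198 -0.158] w 0.9959216372811289
[0.161, -0.077, 0.277] [0.0635, 0.1398, 0.0048]
[0.399, -0.15, 0.533] [0.121, 0.2663, 0.0045]
[0.626, -0.317, 0.523] [0.1784, 0.3927, 0.0041]
[0.843, -0.417, 0.247] [0.2359, 0.5192, 0.0035]
```

arm_command --steps '[[[0.08,-0.04,0.14],[0.02,0.047,0.002],1],[[0.16,-0.08,0.28],[0.042,0.093,0.003],1],[[0.16,-0.08,0.28],[0.0635,0.14,0.005],1],[[0.16,-0.08,0.28],[0.0635,0.14,0.005],1],[[0.28,-0.11,0.4],[0.092,0.203,0.005],1],[[0.4,-0.15,0.53],[0.121,0.266,0.0045],1],[[0.4,-0.15,0.53],[0.121,0.266,0.0045],1],[[0.51,-0.23,0.53],[0.15,0.33,0.004],1],[[0.63,-0.32,0.52],[0.178,0.393,0.004],1],[[0.63,-0.32,0.52],[0.178,0.393,0.004],1],[[0.74,-0.37,0.4],[0.207,0.456,0.004],1],[[0.84,-0.42,0.3],[0.236,0.519,0.0035],1],[[0.84,-0.42,0.25],[0.236,0.519,0.0035],1],[[0.84,-0.42,0.25],[0.236,0.519,0.0035],1]]'

```text
time_s: 10.8
ee_pos: [0.491, 0.2173, 0.1455]
tcp_rot: [0.204, 0.943, 0.052, -0.259]
ft_force: [-1.0, -0.2, -1.5]
gripper_width: 1.003
```

```bash
python3 -c "
from h import *
g,M=now()
plan(((.499,.217,.08),-24,120),((.499,.217,.033),-24,120))
a=bot.grab_frame('top');b=bot.grab_frame('scene')
cv2.imwrite('pics/a7.png',np.hstack([cv2.resize(a[150:270,80:200],(400,400),interpolation=2),cv2.resize(b[165:285,290:410],(400,400),interpolation=2)])[:,:,::-1])"
```

```text
t 10.8 grasp [0.5   0.214 0.162] z [-0.467  0.203 -0.861] y [ 0.411  0.911 -0.008] q [0.233 0.653 0.137 1.496 0.31  0.59 ] F [-0.98  -0.173 -1.459] w 1.0034465240426176
t 10.8 q [0.233 0.653 0.137 1.496 0.31  0.59 ] tcp [0.491 0.217 0.145] F [-0.98  -0.173 -1.459] w 1.0034465240426176
[-0.006, 0.035, -0.817] [0.0011, -0.0041, 0.0017]
[-0.006, 0.035, -1.287] [0.0011, -0.0041, 0.0017]
```

View pics/a7.png

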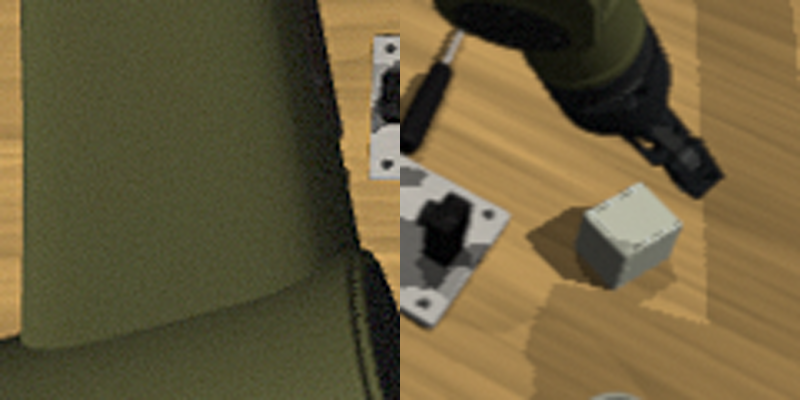

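```bash
python3 -c "
from h import *
g,M=now()
for X in (g,bot.read_state()['ee_pos'],[.486,.2225,.025],[.486,.2225,.05]):
  u=proj('scene',X)[0]; print(u,(u-[290,165])*400/120)"
```

```text
t 10.9 grasp [0.498 0.216 0.167] z [-0.459  0.203 -0.865] y [ 0.409  0.913 -0.003] q [0.238 0.641 0.134 1.495 0.31  0.591] F [-0.963  0.231  0.188] w 1.0020580238479997
[363.956 204.357] [246.521 131.19 ]
[365.41  206.799] [251.366 139.33 ]
[357.081 234.878] [223.604 232.925]
[358.922 229.666] [229.74  215.553]
```

The scene view shows the near finger to the right of the cup, and the projected grasp point (246,131 in the panel) lies above the cup as intended. The top view is blocked by the arm. Descending.

arm_command --steps '[[[0,0.01,-0.3],[0,0,0],1],[[0,0.01,-0.6],[0,0,0],1],[[0,0.01,-0.87],[0,0,0],1],[[0,0.01,-0.87],[0,0,0],1]]'

```text
time_s: 11.3
ee_pos: [0.487, 0.2208, 0.0637]
tcp_rot: [0.201, 0.944, 0.052, -0.255]
ft_force: [-1.3, 0.2, 0.6]
gripper_width: 1.0
```

```bash
python3 -c "
from h import *
plan(((.499,.217,.033),-24,120))
b=bot.grab_frame('scene')
cv2.imwrite('pics/a8.png',cv2.resize(b[165:285,290:410],(500,500),interpolation=2)[:,:,::-1])"
```

```text
t 11.3 q [0.242 0.707 0.016 1.313 0.31  0.593] tcp [0.487 0.221 0.064] F [-1.328  0.244  0.643] w 0.9998022772640384
[0.034, -0.0, -0.469] [0.0009, -0.0014, -0.0001]
```

View pics/a8.png

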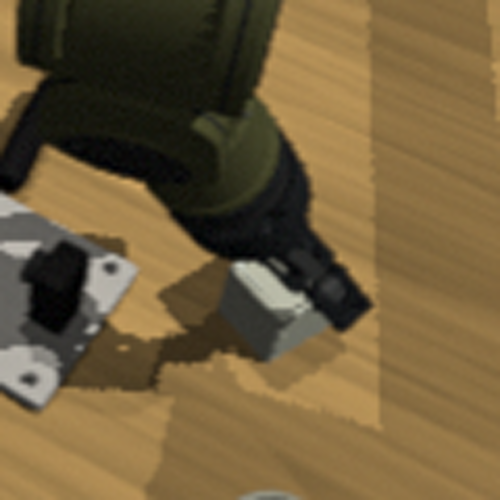

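arm_command --steps '[[[0.02,0,-0.25],[0,0,0],1],[[0.03,0,-0.47],[0,0,0],1],[[0.03,0,-0.47],[0,0,0],1]]'

```text
time_s: 11.65
ee_pos: [0.4903, 0.2215, 0.0193]
tcp_rot: [0.201, 0.945, 0.053, -0.254]
ft_force: [-1.0, -0.4, -0.2]
gripper_width: 1.003
```

arm_command --steps '[[[0,0,0],[0,0,0],-1],[[0,0,0],[0,0,0],-1],[[0,0,0],[0,0,0],-1],[[0,0,0],[0,0,0],-1],[[0,0,0],[0,0,0],-1],[[0,0,0],[0,0,0],-1],[[0,0,0],[0,0,0],-1],[[0,0,0],[0,0,0],-1]]'

```text
time_s: 12.45
ee_pos: [0.4913, 0.222, 0.0214]
tcp_rot: [0.201, 0.945, 0.054, -0.253]
ft_force: [1.1, -0.0, 8.2]
gripper_width: 0.581
```

```bash
python3 -c "
from h import *
g,M=now()
b=bot.grab_frame('scene')
cv2.imwrite('pics/a9.png',cv2.resize(b[165:285,290:410],(500,500),interpolation=2)[:,:,::-1])"
```

```text
t 12.45 grasp [0.5   0.218 0.038] z [-0.457  0.203 -0.866] y [ 0.406  0.914 -0.   ] q [ 0.241  0.751 -0.016  1.232  0.311  0.592] F [ 1.107 -0.024  8.241] w 0.5808031180852955
```

View pics/a9.png

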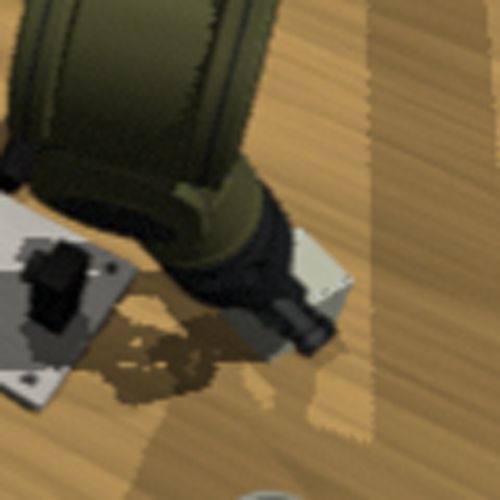

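Run:
```python
from ik import *
from h import plan,now,corners
g,M=now()
# cup frame: mouth axis z, closed end origin
h=np.degrees(np.arctan2(-M[0,1],M[1,1]));print('psi',h)
a=np.radians(h);u=np.array([np.cos(a),np.sin(a),0]);lat=np.array([-u[1],u[0],0])
c=np.array([.486,.2225,.025]);c=c+lat*((g-c)@lat)   # centred by jaws
zc=-u;xc=np.array([0,0,1.]);C=np.c_[xc,np.cross(zc,xc),zc];o=c+.03*u
Ct=M.T@C;ot=M.T@(o-g);np.savez('cup2.npz',Ct=Ct,ot=ot);ct=M.T@(c-g)
print('centre in tool',ct)
for psi in(-45,-50):
  N=rotm(psi,30);G=np.array([.567,-.015,.044])-N@ct;k=corners(N@Ct,G+N@ot);print(psi,G,k[:,2],(N@Ct)[:,2])
  q=np.array([.241,.751,-.016,1.232,.311,.592])
  T=[((.5,.218,.138),h,120),((.5,.2,.22),-30,95),((.51,.16,.24),-38,70),((.53,.1,.24),psi,50),((.55,.05,.24),psi,32),((G[0],G[1],.2),psi,30),((G[0],G[1],.12),psi,30),(tuple(G),psi,30)]
  for t in T:
    cc,x=ik(t[0],rotm(*t[1:]),[q]);print(t[1:],'%.5f'%cc,x.round(2),np.abs(x-q).max().round(2));q=x
```

```text
t 12.5 grasp [0.5   0.218 0.038] z [-0.457  0.203 -0.866] y [ 0.406  0.914 -0.   ] q [ 0.241  0.751 -0.016  1.232  0.311  0.592] F [0.227 0.078 7.737] w 0.5779568223897964
psi -23.97852540936656
centre in tool [0.006 0.    0.018]
-45 [ 0.558 -0.006  0.058] [0.074 0.014 0.074 0.014 0.074 0.014 0.074 0.014] [-0.  0. -1.]
(np.float64(-23.97852540936656), 120) 0.00000 [0.24 0.66 0.1  1.43 0.31 0.59] 0.2
(-30, 95) 0.00000 [ 0.34  0.34 -0.11  1.18  0.07  0.87] 0.33
(-38, 70) 0.00000 [ 0.48  0.17 -0.33  0.92 -0.32  1.12] 0.38
(-45, 50) 0.00000 [ 0.54  0.16 -0.49  0.71 -0.67  1.26] 0.36
(-45, 32) 0.00000 [ 0.56  0.19 -0.7   0.34 -0.97  1.16] 0.38
(-45, 30) 0.00000 [ 0.45  0.22 -0.88 -0.05 -0.96  0.96] 0.39
(-45, 30) 0.00000 [ 0.45  0.39 -0.98 -0.32 -0.96  0.96] 0.27
(-45, 30) 0.00000 [ 0.45  0.55 -1.03 -0.54 -0.96  0.96] 0.21
-50 [ 0.559 -0.005  0.058] [0.074 0.014 0.074 0.014 0.074 0.014 0.074 0.014] [-0.  0. -1.]
(np.float64(-23.97852540936656), 120) 0.00000 [0.24 0.66 0.1  1.43 0.31 0.59] 0.2
(-30, 95) 0.00000 [ 0.34  0.34 -0.11  1.18  0.07  0.87] 0.33
(-38, 70) 0.00000 [ 0.48  0.17 -0.33  0.92 -0.32  1.12] 0.38
(-50, 50) 0.00000 [ 0.55  0.2  -0.44  0.81 -0.69  1.38] 0.37
(-50, 32) 0.00000 [ 0.57  0.24 -0.62  0.51 -1.    1.33] 0.31
(-50, 30) 0.00000 [ 0.46  0.26 -0.79  0.14 -1.    1.12] 0.37
(-50, 30) 0.00000 [ 0.46  0.41 -0.88 -0.11 -1.    1.12] 0.25
(-50, 30) 0.00000 [ 0.46  0.55 -0.93 -0.3  -1.    1.12] 0.19
```

arm_command --steps '[[[0,0,0.3],[0,0,0],-1],[[0,0,0.7],[0,0,0],-1],[[0,0,1],[0,0,0],-1],[[0,0,1],[0,0,0],-1]]'

```text
time_s: 12.9
ee_pos: [0.4938, 0.2227, 0.126]
tcp_rot: [0.2, 0.946, 0.056, -0.249]
ft_force: [1.5, 0.4, -0.2]
gripper_width: 0.585
```

Run:
```python
from h import *
plan(((.5,.2,.22),-30,95),((.51,.17,.22),-38,70),((.53,.14,.22),-48,50))
```

```text
t 12.9 q [0.241 0.657 0.101 1.434 0.312 0.592] tcp [0.494 0.223 0.126] F [ 1.491  0.414 -0.161] w 0.5846574227696496
[0.048, -0.219, 0.754] [-0.0635, -0.1211, -0.0332]
[0.212, -0.566, 0.764] [-0.1436, -0.236, -0.0736]
[0.442, -0.916, 0.797] [-0.23, -0.3141, -0.1174]
```

arm_command --steps '[[[0.02,-0.1,0.35],[-0.02,-0.04,-0.011],-1],[[0.05,-0.22,0.75],[-0.042,-0.08,-0.022],-1],[[0.05,-0.22,0.75],[-0.0635,-0.121,-0.033],-1],[[0.05,-0.22,0.75],[-0.0635,-0.121,-0.033],-1],[[0.13,-0.4,0.76],[-0.104,-0.18,-0.053],-1],[[0.21,-0.57,0.76],[-0.144,-0.236,-0.074],-1],[[0.21,-0.57,0.76],[-0.144,-0.236,-0.074],-1],[[0.33,-0.75,0.78],[-0.187,-0.275,-0.095],-1],[[0.44,-0.92,0.8],[-0.23,-0.314,-0.117],-1],[[0.44,-0.92,0.8],[-0.23,-0.314,-0.117],-1],[[0.44,-0.92,0.8],[-0.23,-0.314,-0.117],-1]]'

```text
time_s: 14.0
ee_pos: [0.5361, 0.1313, 0.2025]
tcp_rot: [0.379, 0.86, -0.142, 0.31]
ft_force: [-0.6, -0.3, -0.5]
gripper_width: 0.58
```

Run:
```python
from h import *
now()
plan(((.55,.06,.22),-45,40),((.55,.06,.22),-45,30))
```

```text
t 14.0 grasp [0.528 0.14  0.217] z [ 0.425 -0.479 -0.768] y [ 0.74   0.672 -0.009] q [ 0.619  0.256 -0.431  0.795 -0.69   1.417] F [-0.608 -0.348 -0.477] w 0.5800237294916264
t 14.0 q [ 0.619  0.256 -0.431  0.795 -0.69   1.417] tcp [0.536 0.131 0.203] F [-0.608 -0.348 -0.477] w 0.5800237294916264
[0.24, -0.814, 0.054] [-0.0389, -0.0411, 0.0156]
[0.253, -0.827, 0.081] [-0.0791, -0.0794, 0.0157]
```

arm_command --steps '[[[0.08,-0.27,0.03],[-0.026,-0.027,0.005],-1],[[0.16,-0.55,0.05],[-0.052,-0.053,0.01],-1],[[0.25,-0.83,0.08],[-0.0791,-0.0794,0.0157],-1],[[0.25,-0.83,0.08],[-0.0791,-0.0794,0.0157],-1],[[0.25,-0.83,0.08],[-0.0791,-0.0794,0.0157],-1]]'

```text
time_s: 14.5
ee_pos: [0.5607, 0.0474, 0.2093]
tcp_rot: [0.331, 0.801, -0.192, 0.46]
ft_force: [0.1, 1.8, -1.3]
gripper_width: 0.577
```

Run:
```python
from h import *
g,M=now()
d=np.load('cup2.npz');k=corners(M@d['Ct'],g+M@d['ot']);print(k.mean(0),(M@d['Ct'])[:,2])
plan(((.558,-.006,.15),-45,30),((.558,-.006,.058),-45,30))
a=bot.grab_frame('top');b=bot.grab_frame('scene')
cv2.imwrite('pics/b1.png',np.hstack([cv2.resize(a[120:260,150:290],(400,400),interpolation=2),cv2.resize(b[120:260,210:350],(400,400),interpolation=2)])[:,:,::-1])
```

```text
t 14.5 grasp [0.549 0.059 0.219] z [ 0.609 -0.613 -0.503] y [ 0.708  0.706 -0.004] q [ 0.588  0.237 -0.733  0.28  -1.012  1.194] F [ 0.125  1.786 -1.282] w 0.5774841899724563
[0.558 0.05  0.204] [-0.006  0.    -1.   ]
t 14.5 q [ 0.588  0.237 -0.733  0.28  -1.012  1.194] tcp [0.561 0.047 0.209] F [ 0.125  1.786 -1.282] w 0.5774841899724563
[0.088, -0.649, -0.686] [-0.0, -0.0017, 0.0003]
[0.088, -0.649, -1.606] [-0.0, -0.0017, 0.0003]
```

View pics/b1.png

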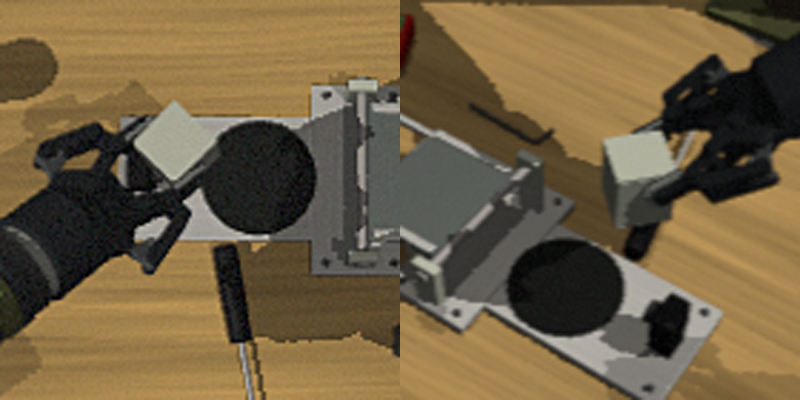

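The cup is now mouth-down in the gripper, left of and above the pad in the top view. I'll move over the pad, then down.

arm_command --steps '[[[0.04,-0.3,0],[0,0,0],-1],[[0.09,-0.65,-0.1],[0,0,0],-1],[[0.09,-0.65,-0.4],[0,0,0],-1],[[0.09,-0.65,-0.7],[0,0,0],-1],[[0.09,-0.65,-0.9],[0,0,0],-1],[[0.09,-0.65,-0.9],[0,0,0],-1]]'

```text
time_s: 15.2
ee_pos: [0.5723, -0.0153, 0.1195]
tcp_rot: [0.331, 0.801, -0.191, 0.46]
ft_force: [-0.0, -0.5, -0.7]
gripper_width: 0.58
```

Run:
```python
from h import *
g,M=now()
d=np.load('cup2.npz');k=corners(M@d['Ct'],g+M@d['ot']);print(k.mean(0),(M@d['Ct'])[:,2])
plan(((.558,-.006,.058),-45,30))
a=bot.grab_frame('top');b=bot.grab_frame('scene')
cv2.imwrite('pics/b2.png',np.hstack([cv2.resize(a[130:230,180:280],(400,400),interpolation=2),cv2.resize(b[150:270,210:330],(400,400),interpolation=2)])[:,:,::-1])
```

```text
t 15.2 grasp [ 0.561 -0.004  0.129] z [ 0.61  -0.611 -0.504] y [ 0.707  0.707 -0.002] q [ 0.447  0.374 -0.956 -0.276 -0.953  0.96 ] F [-0.048 -0.478 -0.749] w 0.5799212723663627
[ 0.57  -0.013  0.114] [-0.005  0.002 -1.   ]
t 15.2 q [ 0.447  0.374 -0.956 -0.276 -0.953  0.96 ] tcp [ 0.572 -0.015  0.12 ] F [-0.048 -0.478 -0.749] w 0.5799212723663627
[-0.028, -0.022, -0.709] [-0.0006, -0.0014, -0.0001]
```

View pics/b2.png

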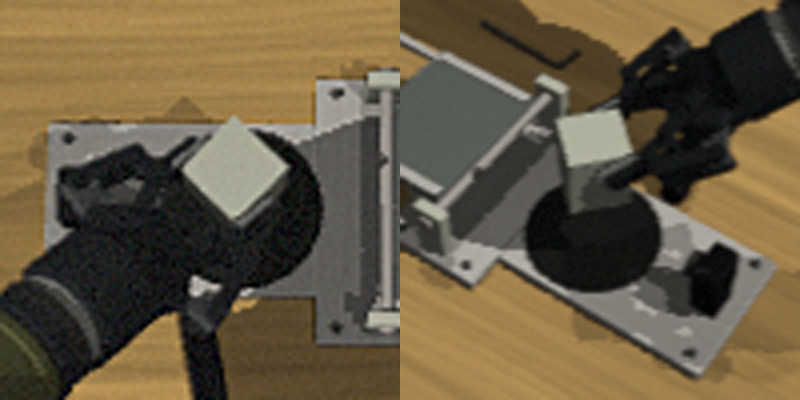

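Run:
```python
from h import *
f=lambda x,y,s,ox,oy:((x+.5)/s-.5+ox,(y+.5)/s-.5+oy)
print(unproj('top',f(235,171,4,180,130),.144),unproj('scene',f(197,136,10/3,210,150),.144))
```

```text
[ 0.566 -0.014  0.144] [ 0.568 -0.011  0.144]
```

arm_command --steps '[[[-0.02,-0.02,-0.25],[0,-0.001,0],-1],[[-0.03,-0.02,-0.5],[0,-0.001,0],-1],[[-0.03,-0.02,-0.66],[0,-0.001,0],-1],[[-0.03,-0.02,-0.66],[0,-0.001,0],-1]]'

```text
time_s: 15.7
ee_pos: [0.5712, -0.0162, 0.0558]
tcp_rot: [0.332, 0.8, -0.189, 0.463]
ft_force: [-1.0, 0.1, -0.1]
gripper_width: 0.581
```

Run:
```python
from h import *
g,M=now()
d=np.load('cup2.npz');k=corners(M@d['Ct'],g+M@d['ot']);print(k.mean(0),k[:,2].min(),(M@d['Ct'])[:,2])
a=bot.grab_frame('top');b=bot.grab_frame('scene')
cv2.imwrite('pics/b3.png',np.hstack([cv2.resize(a[130:230,180:280],(400,400),interpolation=2),cv2.resize(b[180:260,230:310],(400,400),interpolation=2)])[:,:,::-1])
```

```text
t 15.7 grasp [ 0.56  -0.005  0.065] z [ 0.614 -0.611 -0.5  ] y [0.707 0.707 0.004] q [ 0.447  0.536 -1.024 -0.515 -0.955  0.958] F [-0.973  0.06  -0.14 ] w 0.5808523552157907
[ 0.569 -0.014  0.051] 0.020696498905343863 [ 0.003  0.003 -1.   ]
```

View pics/b3.png

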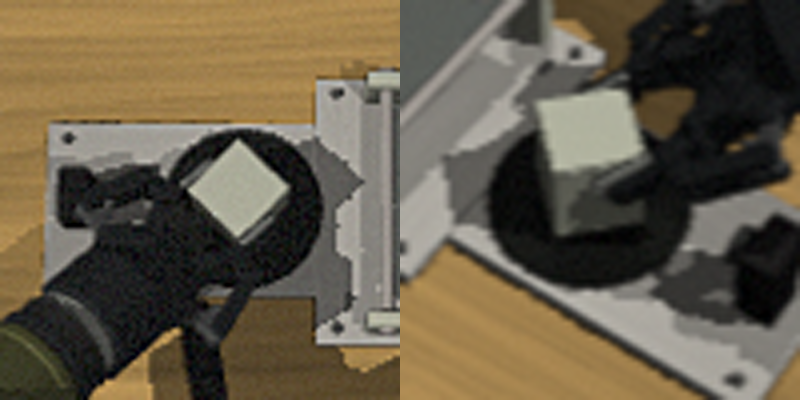

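arm_command --steps '[[[-0.01,0,-0.02],[0,0,0],-1],[[-0.02,0,-0.04],[0,0,0],-1],[[-0.02,0,-0.06],[0,0,0],-1],[[-0.02,0,-0.06],[0,0,0],-1]]'

```text
time_s: 16.2
ee_pos: [0.5697, -0.0161, 0.0517]
tcp_rot: [0.333, 0.799, -0.189, 0.464]
ft_force: [-0.1, -0.1, -1.6]
gripper_width: 0.581
```

arm_command --steps '[[[0,0,-0.02],[0,0,0],-1],[[0,0,-0.03],[0,0,0],-1],[[0,0,-0.03],[0,0,0],-1],[[0,0,-0.03],[0,0,0],-1]]'

```text
time_s: 16.6
ee_pos: [0.5703, -0.0165, 0.0505]
tcp_rot: [0.333, 0.798, -0.189, 0.466]
ft_force: [-2.8, 0.9, 8.5]
gripper_width: 0.583
```

Run:
```python
from h import *
g,M=now()
d=np.load('cup2.npz');k=corners(M@d['Ct'],g+M@d['ot']);print(k.mean(0),k[:,2].min(),(M@d['Ct'])[:,2])
```

```text
t 16.6 grasp [ 0.559 -0.005  0.06 ] z [ 0.617 -0.613 -0.495] y [0.708 0.706 0.008] q [ 0.449  0.555 -1.033 -0.546 -0.961  0.961] F [-2.752  0.91   8.525] w 0.5834120762646197
[ 0.568 -0.014  0.045] 0.01512183618462918 [ 0.01   0.002 -1.   ]
```

Contact with the pad at 8.5 N, with the cup predicted at (0.568, -0.014, 0.045). Easing off slightly and releasing.

arm_command --steps '[[[0,0,0.01],[0,0,0],-1],[[0,0,0.01],[0,0,0],0.5],[[0,0,0.01],[0,0,0],0.5],[[0,0,0.01],[0,0,0],0.5],[[0,0,0.01],[0,0,0],0.5],[[0,0,0.01],[0,0,0],0.5],[[0,0,0.01],[0,0,0],0.5]]'

```text
time_s: 17.3
ee_pos: [0.5703, -0.0165, 0.0515]
tcp_rot: [0.333, 0.798, -0.189, 0.466]
ft_force: [0.2, 0.9, 0.8]
gripper_width: 0.751
```

Run:
```python
from h import *
g,M=now()
a=bot.grab_frame('top');b=bot.grab_frame('scene')
cv2.imwrite('pics/b4.png',np.hstack([cv2.resize(a[130:230,180:280],(400,400),interpolation=2),cv2.resize(b[180:260,230:310],(400,400),interpolation=2)])[:,:,::-1])
```

```text
t 17.3 grasp [ 0.559 -0.005  0.061] z [ 0.616 -0.613 -0.495] y [0.708 0.706 0.008] q [ 0.449  0.553 -1.032 -0.543 -0.961  0.961] F [0.202 0.889 0.825] w 0.7514296640019931
```

View pics/b4.png

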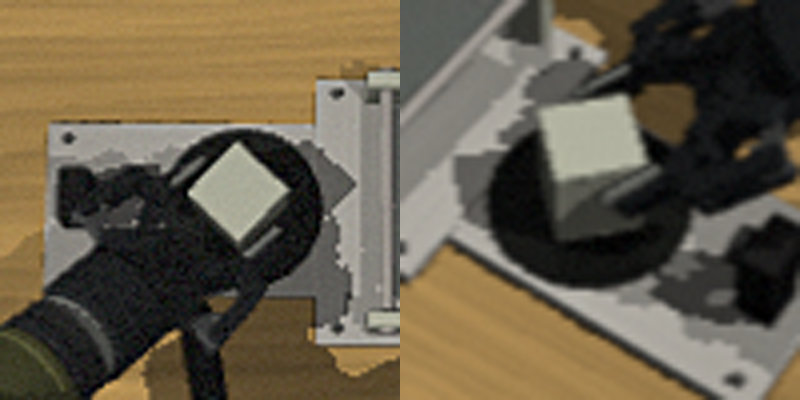

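arm_command --steps '[[[-0.15,0.15,0.13],[0,0,0],0.5],[[-0.35,0.33,0.3],[0,0,0],0.5],[[-0.6,0.55,0.6],[0,0,0],0.5],[[-0.7,0.6,1],[0,0,0],0.5],[[-0.7,0.6,1],[0,0,0],0.5]]'

```text
time_s: 17.9
ee_pos: [0.5007, 0.0453, 0.1561]
tcp_rot: [0.333, 0.797, -0.188, 0.467]
ft_force: [0.4, 0.9, -0.2]
gripper_width: 0.745
```

Run:
```python
from h import *
g,M=now()
a=bot.grab_frame('top');b=bot.grab_frame('scene')
cv2.imwrite('pics/b5.png',np.hstack([cv2.resize(a[140:220,190:270],(400,400),interpolation=2),cv2.resize(b[180:260,230:310],(400,400),interpolation=2)])[:,:,::-1])
```

```text
t 17.9 grasp [0.489 0.057 0.165] z [ 0.62  -0.61  -0.493] y [0.706 0.708 0.012] q [ 0.673  0.277 -0.893  0.192 -1.043  1.344] F [ 0.405  0.907 -0.16 ] w 0.7447655421896473
```

View pics/b5.png

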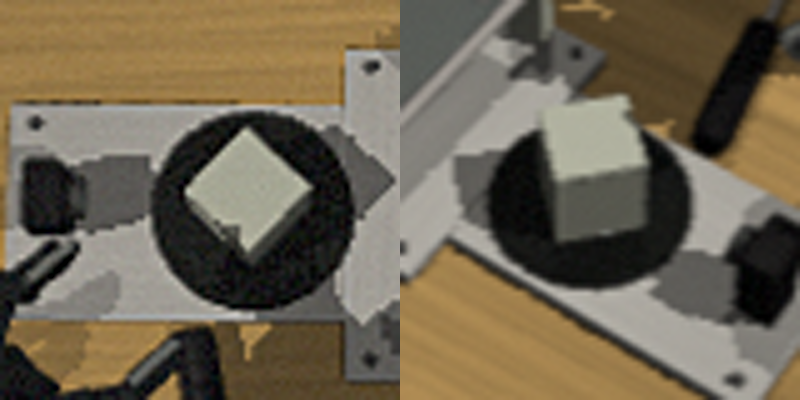

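The cup stands mouth-down on the pad, with its top centre near (248,190) and the pad centre near (253,210) in the left panel. Measuring the offset between them and planning the bar approach.

Run:
```python
from h import *
from ik import ik
f=lambda x,y,s,ox,oy:((x+.5)/s-.5+ox,(y+.5)/s-.5+oy)
print('cup',unproj('top',f(248,191,5,190,140),.074),unproj('scene',f(194,140,5,230,180),.074))
print('pad',unproj('top',f(253,209.5,5,190,140),.014),unproj('scene',f(190,197,5,230,180),.014))
q=bot.read_state()['joints']
D=lambda y:(np.c_[np.cross(y,[0,0,-1]),y,[0,0,-1.]])
for s in(1,-1):
  y=s*np.array([.035,.999,0]);y/=np.linalg.norm(y);M=D(y)
  for G in((.557,-.286,.16),(.557,-.286,.05),(.56,-.237,.167),(.563,-.12,.215)):
    c,x=ik(G,M);print(s,G,'%.5f'%c,x.round(2))
```

```text
cup [ 0.566 -0.015  0.074] [ 0.57  -0.01   0.074]
pad [ 0.566 -0.016  0.014] [ 0.567 -0.014  0.014]
1 (0.557, -0.286, 0.16) 0.00000 [-0.47  0.48 -0.04  1.05  0.   -0.44]
1 (0.557, -0.286, 0.05) 0.00000 [-0.47  0.57 -0.2   0.81  0.   -0.44]
1 (0.56, -0.237, 0.167) 0.00000 [-0.4   0.44 -0.08  1.05  0.   -0.37]
1 (0.563, -0.12, 0.215) 0.00000 [-0.21  0.36 -0.08  1.13  0.   -0.17]
-1 (0.557, -0.286, 0.16) 0.00000 [-0.47  0.48 -0.04  1.05  0.    2.7 ]
-1 (0.557, -0.286, 0.05) 0.00000 [-0.47  0.57 -0.2   0.81  0.    2.7 ]
-1 (0.56, -0.237, 0.167) 0.00000 [-0.4   0.44 -0.08  1.05  0.    2.78]
-1 (0.563, -0.12, 0.215) 0.00000 [-0.21  0.36 -0.08  1.13  0.    2.97]
```

Run:
```python
from h import *
from ik import ik
T=[((.47,.07,.24),-30,50),((.48,.04,.28),-15,70),((.5,0,.28),-2,90)]
plan(*T)
q=bot.read_state()['joints']
for G,a,p in T: 
  c,q=ik(G,rot(a,p).as_matrix(),[q]);print('%.5f'%c,q.round(2))
```

```text
t 18.0 q [ 0.671  0.283 -0.897  0.181 -1.041  1.343] tcp [0.501 0.045 0.153] F [ 0.455 -0.09   0.153] w 0.7516100927289625
[-0.206, 0.193, 0.731] [0.0659, 0.0924, 0.0832]
[-0.149, -0.063, 1.098] [0.11, 0.1983, 0.1611]
[-0.011, -0.447, 1.087] [0.1333, 0.3158, 0.2181]
0.00000 [ 0.5  -0.07 -0.76  0.46 -0.58  0.9 ]
0.00000 [ 0.17 -0.05 -0.48  0.82 -0.14  0.41]
0.00000 [ 0.    0.21 -0.13  1.23 -0.    0.03]
```

arm_command --steps '[[[-0.1,0.1,0.35],[0.033,0.046,0.042],0.5],[[-0.2,0.19,0.73],[0.066,0.092,0.083],0.5],[[-0.2,0.19,0.73],[0.066,0.092,0.083],0.5],[[-0.18,0.1,0.9],[0.088,0.145,0.122],0.5],[[-0.15,-0.06,1],[0.11,0.198,0.161],0.5],[[-0.15,-0.06,1],[0.11,0.198,0.161],0.5],[[-0.08,-0.25,1],[0.122,0.257,0.19],0.5],[[-0.01,-0.45,1],[0.1333,0.316,0.218],0.5],[[-0.01,-0.45,1],[0.1333,0.316,0.218],0.5],[[-0.01,-0.45,1],[0.1333,0.316,0.218],0.5],[[-0.01,-0.45,1],[0.1333,0.316,0.218],0.5]]'

```text
time_s: 19.1
ee_pos: [0.5004, -0.001, 0.25]
tcp_rot: [0.019, 1.0, -0.0, -0.001]
ft_force: [-0.0, 0.1, 0.0]
gripper_width: 0.753
```

arm_command --steps '[[[0.1,-0.35,0],[0,0,0],0.2],[[0.2,-0.7,0],[0,0,0],0.2],[[0.25,-1,0],[0,0,0],0.2],[[0.25,-1,0],[0,0,0],0.2]]'

```text
time_s: 19.5
ee_pos: [0.5249, -0.1031, 0.2495]
tcp_rot: [0.02, 1.0, -0.001, -0.001]
ft_force: [-0.0, 0.5, -0.0]
gripper_width: 0.598
```

arm_command --steps '[[[0.1,-0.35,0],[0,0,0],0],[[0.2,-0.7,0],[0,0,0],0],[[0.25,-1,0],[0,0,0],0],[[0.25,-1,0],[0,0,0],0]]'

```text
time_s: 19.9
ee_pos: [0.5498, -0.2048, 0.2491]
tcp_rot: [0.022, 1.0, -0.002, 0.0]
ft_force: [-0.3, -0.2, -0.1]
gripper_width: 0.497
```

Run:
```python
from h import *
now()
plan(((.557,-.286,.15),-2,90))
a=bot.grab_frame('top');b=bot.grab_frame('scene')
cv2.imwrite('pics/c1.png',np.hstack([cv2.resize(a[90:250,190:350],(400,400),interpolation=2),cv2.resize(b[120:260,170:310],(400,400),interpolation=2)])[:,:,::-1])
```

```text
t 19.9 grasp [ 0.55  -0.205  0.268] z [ 0.    -0.004 -1.   ] y [ 0.044  0.999 -0.004] q [-0.355  0.36   0.054  1.263 -0.003 -0.311] F [-0.277 -0.163 -0.136] w 0.4969867470836341
t 19.9 q [-0.355  0.36   0.054  1.263 -0.003 -0.311] tcp [ 0.55  -0.205  0.249] F [-0.277 -0.163 -0.136] w 0.4969867470836341
[0.072, -0.812, -1.178] [0.0012, 0.0001, 0.0028]
```

View pics/c1.png

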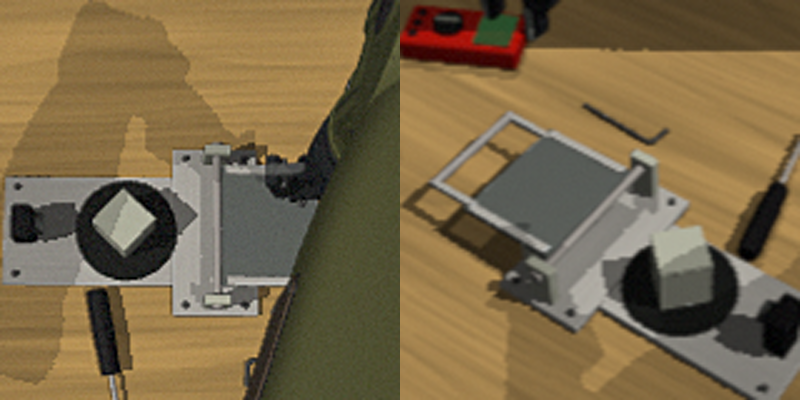

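arm_command --steps '[[[0.03,-0.4,0],[0,0,0.001],0],[[0.07,-0.81,-0.1],[0,0,0.003],0],[[0.07,-0.81,-0.5],[0,0,0.003],0],[[0.07,-0.81,-0.9],[0,0,0.003],0],[[0.07,-0.81,-1],[0,0,0.003],0],[[0.07,-0.81,-1],[0,0,0.003],0]]'

```text
time_s: 20.6
ee_pos: [0.5545, -0.2806, 0.1479]
tcp_rot: [0.015, 1.0, 0.0, -0.003]
ft_force: [0.6, 0.1, 0.0]
gripper_width: 0.501
```

Run:
```python
from h import *
now()
plan(((.557,-.286,.051),-2,90))
b=bot.grab_frame('scene')
for X in([.557,-.286,.05],):print(proj('scene',X))
cv2.imwrite('pics/c2.png',cv2.resize(b[90:230,150:290],(560,560),interpolation=2)[:,:,::-1])
```

```text
t 20.6 grasp [ 0.555 -0.281  0.167] z [-0.005  0.001 -1.   ] y [0.03  1.    0.001] q [-0.468  0.47  -0.038  1.068 -0.002 -0.438] F [0.64  0.072 0.045] w 0.5005947017903183
t 20.6 q [-0.468  0.47  -0.038  1.068 -0.002 -0.438] tcp [ 0.554 -0.281  0.148] F [0.64  0.072 0.045] w 0.5005947017903183
[0.025, -0.054, -1.156] [-0.0002, -0.0016, -0.0016]
[[194.965 171.076]]
```

View pics/c2.png

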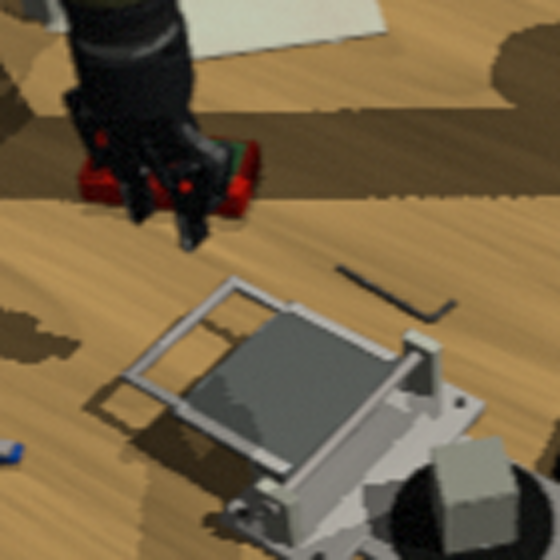

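arm_command --steps '[[[0.02,-0.05,-0.25],[0,-0.001,-0.001],0],[[0.02,-0.05,-0.5],[0,-0.001,-0.001],0],[[0.02,-0.05,-0.75],[0,-0.001,-0.001],0],[[0.02,-0.05,-0.75],[0,-0.001,-0.001],0]]'

```text
time_s: 21.05
ee_pos: [0.5574, -0.2854, 0.0743]
tcp_rot: [0.016, 1.0, -0.0, -0.0]
ft_force: [-0.5, -0.4, 0.1]
gripper_width: 0.494
```

Run:
```python
from h import *
now()
plan(((.557,-.286,.051),-2,90))
b=bot.grab_frame('scene')
cv2.imwrite('pics/c3.png',cv2.resize(b[110:230,150:270],(560,560),interpolation=2)[:,:,::-1])
```

```text
t 21.05 grasp [ 0.557 -0.285  0.093] z [-0. -0. -1.] y [ 0.032  0.999 -0.   ] q [-0.473  0.529 -0.141  0.901 -0.    -0.441] F [-0.526 -0.381  0.114] w 0.49418856323620836
t 21.05 q [-0.473  0.529 -0.141  0.901 -0.    -0.441] tcp [ 0.557 -0.285  0.074] F [-0.526 -0.381  0.114] w 0.49418856323620836
[-0.004, -0.006, -0.42] [0.0, -0.0001, -0.0008]
```

View pics/c3.png

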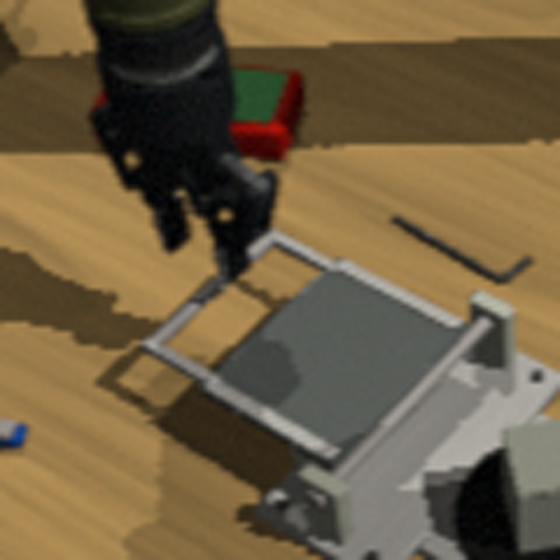

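The fingers straddle the bar, just above it. Lowering the last 42 mm and gripping.

arm_command --steps '[[[0,-0.01,-0.2],[0,0,0],0],[[0,-0.01,-0.42],[0,0,0],0],[[0,-0.01,-0.42],[0,0,0],0]]'

```text
time_s: 21.4
ee_pos: [0.5583, -0.2866, 0.0343]
tcp_rot: [0.016, 1.0, -0.0, 0.001]
ft_force: [-0.1, 0.3, -0.4]
gripper_width: 0.496
```

arm_command --steps '[[[0,0,0],[0,0,0],-1],[[0,0,0],[0,0,0],-1],[[0,0,0],[0,0,0],-1],[[0,0,0],[0,0,0],-1],[[0,0,0],[0,0,0],-1],[[0,0,0],[0,0,0],-1],[[0,0,0],[0,0,0],-1],[[0,0,0],[0,0,0],-1]]' --squeeze 25

```text
time_s: 22.2
ee_pos: [0.5601, -0.2843, 0.0368]
tcp_rot: [0.015, 1.0, 0.002, 0.003]
ft_force: [1.4, 7.5, 5.2]
gripper_width: 0.107
```

Run:
```python
from h import *
now()
b=bot.grab_frame('scene')
cv2.imwrite('pics/c4.png',cv2.resize(b[110:230,150:270],(560,560),interpolation=2)[:,:,::-1])
```

```text
t 22.2 grasp [ 0.56  -0.284  0.056] z [ 0.006  0.003 -1.   ] y [0.03  1.    0.003] q [-0.472  0.564 -0.188  0.815  0.005 -0.442] F [1.449 7.506 5.243] w 0.10652539024075683
```

View pics/c4.png

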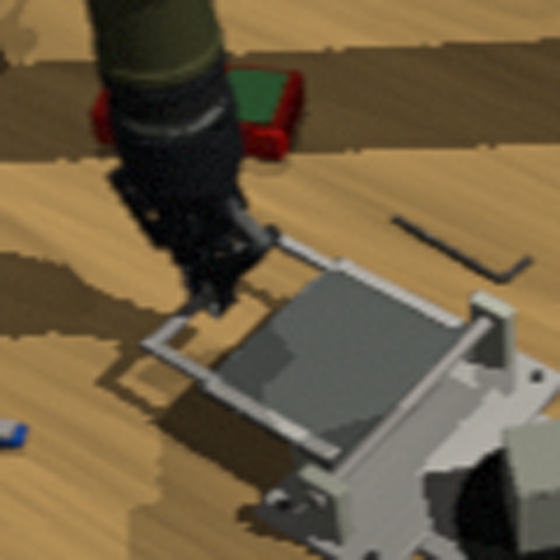

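The opening of about 9 mm confirms the bar is gripped. Swinging along the arc of 165 mm radius with the tool kept pointing down, first to about 36°.

arm_command --steps '[[[0,0.01,0.17],[0,0,0],-1],[[0,0.04,0.34],[0,0,0],-1],[[0,0.08,0.51],[0,0,0],-1],[[0.01,0.14,0.67],[0,0,0],-1],[[0.01,0.22,0.83],[0,0,0],-1],[[0.01,0.32,0.97],[0,0,0],-1],[[0.01,0.32,0.97],[0,0,0],-1],[[0.01,0.32,0.97],[0,0,0],-1]]'

```text
time_s: 23.05
ee_pos: [0.5612, -0.2538, 0.1352]
tcp_rot: [0.015, 1.0, -0.0, 0.003]
ft_force: [-2.8, -6.0, 1.6]
gripper_width: 0.104
```

Run:
```python
from h import *
now()
b=bot.grab_frame('scene')
cv2.imwrite('pics/c5.png',cv2.resize(b[110:250,150:290],(560,560),interpolation=2)[:,:,::-1])
```

```text
t 23.05 grasp [ 0.561 -0.254  0.154] z [ 0.007 -0.001 -1.   ] y [ 0.031  1.    -0.001] q [-0.426  0.461 -0.088  1.015  0.002 -0.395] F [-2.815 -6.002  1.615] w 0.10385452905927334
```

View pics/c5.png

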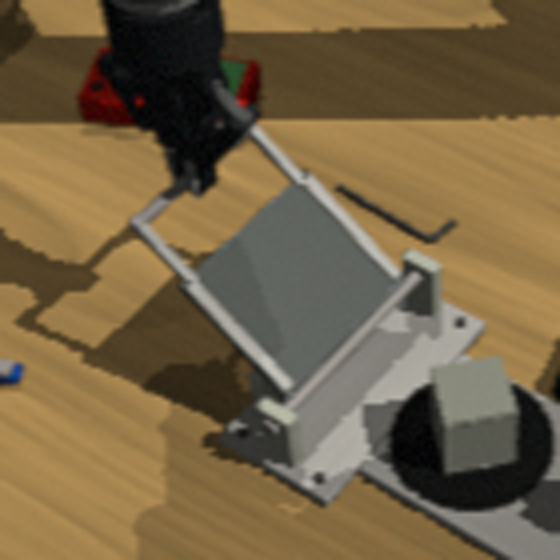

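arm_command --steps '[[[0,0.11,0.13],[0,0,0],-1],[[0,0.23,0.26],[0,0,0],-1],[[0.01,0.36,0.37],[0,0,0],-1],[[0.02,0.51,0.46],[0,0,0],-1],[[0.02,0.66,0.54],[0,0,0],-1],[[0.03,0.82,0.6],[0,0,0],-1],[[0.03,0.82,0.6],[0,0,0],-1],[[0.03,0.82,0.6],[0,0,0],-1]]'

```text
time_s: 23.9
ee_pos: [0.564, -0.1706, 0.1966]
tcp_rot: [0.015, 1.0, -0.001, 0.004]
ft_force: [-4.9, -2.7, 8.6]
gripper_width: 0.101
```

Run:
```python
from h import *
now()
b=bot.grab_frame('scene')
cv2.imwrite('pics/c6.png',cv2.resize(b[110:250,150:290],(560,560),interpolation=2)[:,:,::-1])
```

```text
t 23.9 grasp [ 0.564 -0.171  0.215] z [ 0.007 -0.002 -1.   ] y [ 0.029  1.    -0.001] q [-0.294  0.38  -0.053  1.13   0.    -0.265] F [-4.93  -2.733  8.607] w 0.10139540434731847
```

View pics/c6.png

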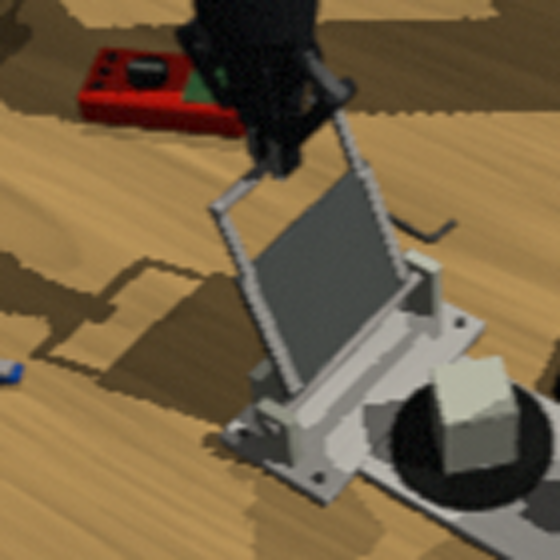

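arm_command --steps '[[[0,0.09,0.02],[0,0,0],-1],[[0.01,0.17,0.04],[0,0,0],-1],[[0.01,0.26,0.06],[0,0,0],-1],[[0.01,0.34,0.07],[0,0,0],-1],[[0.02,0.43,0.08],[0,0,0],-1],[[0.02,0.51,0.08],[0,0,0],-1],[[0.02,0.51,0.08],[0,0,0],-1],[[0.02,0.51,0.08],[0,0,0],-1],[[0.02,0.51,0.08],[0,0,0],-1]]'

```text
time_s: 24.85
ee_pos: [0.5657, -0.1199, 0.2043]
tcp_rot: [0.015, 1.0, -0.001, 0.003]
ft_force: [-2.9, -0.4, 1.2]
gripper_width: 0.105
```

Run:
```python
from h import *
now()
a=bot.grab_frame('top');b=bot.grab_frame('scene')
cv2.imwrite('pics/c7.png',np.hstack([cv2.resize(b[110:250,170:310],(400,400),interpolation=2),cv2.resize(a[120:240,180:300],(400,400),interpolation=2)])[:,:,::-1])
for z in(.165,):
  print([proj('scene',[.563+s*.056,-.1195,.05+h]) for s in(-1,1) for h in(0,.165)])
```

```text
t 24.85 grasp [ 0.566 -0.12   0.223] z [ 0.006 -0.001 -1.   ] y [ 0.03   1.    -0.001] q [-0.209  0.358 -0.066  1.14   0.    -0.179] F [-2.946 -0.4    1.212] w 0.10496348900673744
[array([[248.682, 182.747]]), array([[246.686, 141.142]]), array([[226.27 , 207.646]]), array([[220.987, 166.757]])]
```

View pics/c7.png

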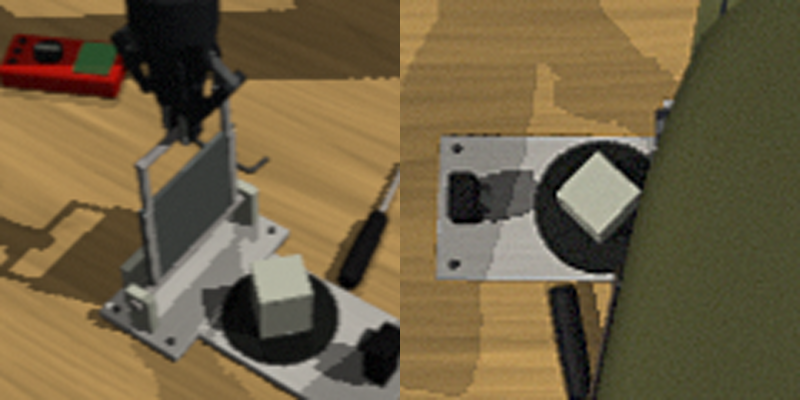

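The flap is upright: the near bar end shows at (142,165) in the left panel, against a prediction of (146,162) for exactly vertical. The cup is undisturbed. I'll hold briefly to check for drift, then hand in.

arm_command --steps '[[[0,0,0],[0,0,0],-1],[[0,0,0],[0,0,0],-1],[[0,0,0],[0,0,0],-1],[[0,0,0],[0,0,0],-1],[[0,0,0],[0,0,0],-1],[[0,0,0],[0,0,0],-1]]'

```text
time_s: 25.55
ee_pos: [0.5657, -0.1201, 0.2043]
tcp_rot: [0.015, 1.0, -0.001, 0.003]
ft_force: [-1.7, -0.8, 1.0]
gripper_width: 0.102
```

Run:
```python
from h import *
g,_=now(); print('dq',bot.read_state()['dq'])
bot.close_job()
```

```text
t 25.55 grasp [ 0.566 -0.12   0.223] z [ 0.006 -0.001 -1.   ] y [ 0.03   1.    -0.001] q [-0.209  0.358 -0.066  1.14  -0.    -0.179] F [-1.741 -0.766  0.97 ] w 0.10157215936930744
dq [ 0.     0.001  0.002 -0.    -0.     0.002]
the job is handed in; nothing more can be done
```

I handed the job in at 25.6 s. The cup is standing mouth-down on the pad, released, and the flap is upright with its bar held in the gripper.

- **Cup:** I flipped it in two 90° tips with a regrasp in between, because the gripper body would have hit the bench in a single flip. After release, the top view put it within about 1 mm of the pad centre and the scene view within about 5 mm. Both are inside the 20 mm limit.
- **Flap:** I swung it up by its bar along the hinge arc. The grasp point ended at y ≈ -0.120, against my hinge estimate of about -0.1195. In the last picture the near bar end was within about 2 image pixels of where an exactly upright bar should be. The gripper was closed to about 9 mm on the 10 mm bar, the forces were below 3 N, and the arm was still.
- **Other checks:** The bystanders in view in the last pictures showed no visible movement, but I did not measure them. Some were out of view or hidden by the arm, including the round cup and the pliers.
- **One near-miss:** During the first tip, joint 3 briefly read -1.283 against its listed limit of -1.28. I moved away and re-planned inside the joint ranges. No fault was reported.

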